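Scoop the bath pearls into the chest drawer

ROBOT

A 6-joint arm with a two-finger parallel gripper is mounted at the origin on the work surface. World frame = base frame: x ahead of the robot, y to its left, z up, the work surface at z = 0. Lengths are in mm, angles in degrees, forces in N, time in s.
With the tool pointing down it reaches from about 350 to 925 mm from the base axis. Payload 6.4 kg.
Tool frame: the origin (TCP) lies midway between the tips of the shut fingers; the grasp point (between the pads) lies 19 mm behind it; z points along the fingers, y is the line along which they close (so a half turn about z gives the same grasp; the last joint's range is limited). The gripper opens to 94 mm and grips with 3 to 60 N. Pads are 16 mm wide; open, the fingers measure 119 mm over their backs; the gripper's body (75 mm by 177 mm) begins 78 mm behind the grasp point.
Start: joints at [60.556, 14.043, 89.255, -0, 76.702, -9.975], TCP at [216.642, 612.846, 205.455] pointing down, gripper open.
Joint ranges: [-179.41, 179.41], [-58.25, 129.5], [7.25, 145.43], [-54.29, 234.29], [11.92, 165.04], [-157.13, 157.13]. Speed limits (degrees/s): [147.25, 147.25, 180, 180, 180, 180].

INTERFACE

Orientations are given as a 3x3 rotation matrix whose columns are the frame's x, y, z axes.
In Python, from station import arm gives the robot as it stands.
- The arm moves only by the tool apply_moves, never from a script. Its arguments are lists of equal length, an entry for each row: "xyz": the shift along the tool's x, y, z scaled (see below), a list of three; "twist": the turn about the tool's z scaled (see below). In form: {"xyz": [[tx, ty, tz], ...], "twist": [twist, ...]}. A call has 1 to 8 rows; each row is the pose to reach, as a shift and turn from the pose commanded when the call began, along the tool's axes at that moment; what a row does not reach only later rows make up. The controller multiplies each number of a shift by 8 cm and each number of a turn by 0.5 rad. A row lasts 1/8 s, in which the tool goes at most 62.5 mm and 10.7 degrees, less where a joint would pass 70% of its speed; a pose out of reach is approached as far as the arm can. A call with a number of a shift or a turn outside -1 to 1 is refused whole. A call with a gripper value outside its range is refused whole. "jaw" is the opening, from 0 (shut) to 1 (fully open), set as the call begins (left out, the last holds). The fingers move at their own pace and stop on an object; "newtons" is the grip in N (left out, the last holds). Time passes only in rows, so rows that repeat a pose let the fingers close. It gives the time, the measured TCP pose, the force, the opening and the grip force at its end, in the units of the state.
- arm.get_obs(): the state, without advancing time (a new reading comes with each control period).
- arm.grab_frame(name): name is "side" or "top" or "wrist"; returns a dict with "pixels" (420x560x3 uint8, red, green, blue), "K" (3x3 intrinsics, pixels), "position" and "orientation" of the camera in the world; the wrist camera has in their place "tool_from_camera" (4x4, takes a point from camera to tool coordinates, whose origin is the TCP and whose axes are the flange's). Camera axes: x right, y up, looking along -z (the intrinsics and any distortion apply to the point x, -y, -z); pixel columns grow to the right and rows downward; lengths in mm; the calibration is good to about 2 mm. The wrist camera is an equidistant fisheye: a pixel r from the principal point sees the ray r / f radians off the axis. A picture is of the moment at which its call begins: read the wrist's pose just before it. There is no depth.
- arm.close_job(): hands the job in; it is judged then, once.
The state is a dict: "t": time; "joints": joint angles; "qvel": joint speeds; "joint_efforts": joint torques, N m; "tool_pos": TCP position; "tcp_rot": TCP orientation; "contact_force": force on the tool from outside, world axes, zero at the start; "moment": the same for the moment, N m; "width": finger opening in mm; "gripper_force": force on a finger pad.
Only numpy, scipy, OpenCV 4.12 (cv2) and the standard library are available. Lean on these libraries where they do the work, as an engineer would, in place of code of your own. Each camera call takes 0.05 s, during which the arm holds its last target. There are 200 camera calls.

TASK

Pull the little chest's drawer out to its stop, then use the scoop to move every bath pearl from the long dish into the drawer, never touching a pearl with the gripper. With all of them in, lay the scoop back upright on the turntable tray and push the drawer fully shut, leaving the other toiletries where they are.

Things in the scene. Friction and masses are not known exactly. Their poses are not given: they have to be found in the camera images.
- chest_drawer0 (a joint): drawer of the small wooden chest, pull-out in m: 0 = fully shut, 0.1336 = out at its stop. The chest (280 wide, 200 deep, 100 tall) faces the robot; the drawer slides out along the drawer_floor point's -x axis.
- chest_drawer0_handle (a point): centre of the drawer's steel bar handle (moves with the drawer): a level round bar 120 long along this point's y axis, 62 above the work surface, 35 in front of the drawer face and 38 below the chest top. x axis points into the chest.
- drawer_floor (a point): centre of the drawer's inner floor, moving with the drawer; x axis points into the chest, z up. Inside 155 (x) by 238 (y), walls 56 high (front panel, -x side, 67). At its stop, the part from x = -77 to +45 is clear of the chest's top, which begins at x = +50, 78 above this floor.
- dish_floor (a point): centre of the inner floor of the long blue stoneware dish (fixed), 6 above the work surface. x axis along the dish. Flat floor 220 (x) by 62 (y); upright side walls 6 thick, 50 high; both ends slope outwards, 35 degrees from vertical, from x = -110 and +110. The pearls start towards +x, the end away from the robot.
- tray_floor (a point): centre of the round grey turntable tray's inner floor, 15 above the work surface. Inside diameter 222, rim 8 above this floor; the disc can turn about its vertical axis, stiffly; its foot is fixed.
- scoop: white plastic scoop, 90 g. Origin: underside, below the grip; x points to the nose, z up. Bowl: lip at x = +44, back at x = -35, floor 2 thick, 53 wide outside, 48 inside, side walls 28 high, sloping down from x = +14 to nothing near +36. A post behind the back wall (to x = -44) carries a black grip bar above the bowl: x from -35 to +21, 12 wide in y, z from 66 to 90.
- scoop_grip (a point): point on the scoop's grip bar above the scoop's origin, 78 above its underside; same axes as the scoop.
- pearl0: bath pearl: hard glossy ball 20 in diameter, 10 g; origin at its centre. May be absent (7 to 9 are there).
- pearl1: bath pearl: hard glossy ball 20 in diameter, 10 g; origin at its centre. May be absent (7 to 9 are there).
- pearl2: bath pearl: hard glossy ball 20 in diameter, 10 g; origin at its centre. May be absent (7 to 9 are there).
- pearl3: bath pearl: hard glossy ball 20 in diameter, 10 g; origin at its centre. May be absent (7 to 9 are there).
- pearl4: bath pearl: hard glossy ball 20 in diameter, 10 g; origin at its centre. May be absent (7 to 9 are there).
- pearl5: bath pearl: hard glossy ball 20 in diameter, 10 g; origin at its centre. May be absent (7 to 9 are there).
- pearl6: bath pearl: hard glossy ball 20 in diameter, 10 g; origin at its centre. May be absent (7 to 9 are there).
- pearl7: bath pearl: hard glossy ball 20 in diameter, 10 g; origin at its centre. May be absent (7 to 9 are there).
- pearl8: bath pearl: hard glossy ball 20 in diameter, 10 g; origin at its centre. May be absent (7 to 9 are there).
- amber_bottle: closed amber glass bottle, 52 dia x 120 tall, standing; origin at the centre of its underside. Not part of the job.
- cold_pack: purple plastic cold pack shell, 100 x 70 x 22, flat; origin at the centre of its underside. Not part of the job.
- clipper: steel nail clipper, 62 x 14 x 11, flat; origin at the centre of its underside. Not part of the job.
- latch_box: translucent plastic container with latched lid, 115 x 85 x 58, closed; origin at the centre of its underside. Not part of the job.
- tumbler: white tumbler, 72 dia x 95 tall, standing; origin at the centre of its underside. Not part of the job.
- comb: black comb, 130 long x 32 x 5, flat; origin at the centre of its underside. Not part of the job.
Mind the look-alikes: they are no part of the job. Leave any blue look-alike of the scoop alone.

How it is judged (in metres and radians):
On the way, in this order (a step that is already met when the one before it is completed fails the run):
1. the drawer is pulled out to its stop (within 8 mm) (value of joint chest_drawer0 above 0.1256 m), for 0.2 s.
2. every pearl lies in the drawer while it is still out by at least 100 mm (x of pearl0 in the frame of drawer_floor between -0.078 and 0.078 m and y of pearl0 in the frame of drawer_floor between -0.12 and 0.12 m and z of pearl0 in the frame of drawer_floor between 0 and 0.05 m and x of pearl1 in the frame of drawer_floor between -0.078 and 0.078 m and y of pearl1 in the frame of drawer_floor between -0.12 and 0.12 m and z of pearl1 in the frame of drawer_floor between 0 and 0.05 m and x of pearl2 in the frame of drawer_floor between -0.078 and 0.078 m and y of pearl2 in the frame of drawer_floor between -0.12 and 0.12 m and z of pearl2 in the frame of drawer_floor between 0 and 0.05 m and x of pearl3 in the frame of drawer_floor between -0.078 and 0.078 m and y of pearl3 in the frame of drawer_floor between -0.12 and 0.12 m and z of pearl3 in the frame of drawer_floor between 0 and 0.05 m and x of pearl4 in the frame of drawer_floor between -0.078 and 0.078 m and y of pearl4 in the frame of drawer_floor between -0.12 and 0.12 m and z of pearl4 in the frame of drawer_floor between 0 and 0.05 m and x of pearl5 in the frame of drawer_floor between -0.078 and 0.078 m and y of pearl5 in the frame of drawer_floor between -0.12 and 0.12 m and z of pearl5 in the frame of drawer_floor between 0 and 0.05 m and x of pearl6 in the frame of drawer_floor between -0.078 and 0.078 m and y of pearl6 in the frame of drawer_floor between -0.12 and 0.12 m and z of pearl6 in the frame of drawer_floor between 0 and 0.05 m and x of pearl7 in the frame of drawer_floor between -0.078 and 0.078 m and y of pearl7 in the frame of drawer_floor between -0.12 and 0.12 m and z of pearl7 in the frame of drawer_floor between 0 and 0.05 m and x of pearl8 in the frame of drawer_floor between -0.078 and 0.078 m and y of pearl8 in the frame of drawer_floor between -0.12 and 0.12 m and z of pearl8 in the frame of drawer_floor between 0 and 0.05 m and value of joint chest_drawer0 above 0.1 m), for 0.2 s.
At the end, for the whole second after the job is handed in: Every pearl lies inside the drawer, the drawer is shut to within 8 mm, and the scoop stands upright (within 0.15 rad) and at rest on the tray floor, its origin within 90 mm of the tray's centre (x of pearl0 in the frame of drawer_floor between -0.078 and 0.078 m and y of pearl0 in the frame of drawer_floor between -0.12 and 0.12 m and z of pearl0 in the frame of drawer_floor between 0 and 0.05 m and x of pearl1 in the frame of drawer_floor between -0.078 and 0.078 m and y of pearl1 in the frame of drawer_floor between -0.12 and 0.12 m and z of pearl1 in the frame of drawer_floor between 0 and 0.05 m and x of pearl2 in the frame of drawer_floor between -0.078 and 0.078 m and y of pearl2 in the frame of drawer_floor between -0.12 and 0.12 m and z of pearl2 in the frame of drawer_floor between 0 and 0.05 m and x of pearl3 in the frame of drawer_floor between -0.078 and 0.078 m and y of pearl3 in the frame of drawer_floor between -0.12 and 0.12 m and z of pearl3 in the frame of drawer_floor between 0 and 0.05 m and x of pearl4 in the frame of drawer_floor between -0.078 and 0.078 m and y of pearl4 in the frame of drawer_floor between -0.12 and 0.12 m and z of pearl4 in the frame of drawer_floor between 0 and 0.05 m and x of pearl5 in the frame of drawer_floor between -0.078 and 0.078 m and y of pearl5 in the frame of drawer_floor between -0.12 and 0.12 m and z of pearl5 in the frame of drawer_floor between 0 and 0.05 m and x of pearl6 in the frame of drawer_floor between -0.078 and 0.078 m and y of pearl6 in the frame of drawer_floor between -0.12 and 0.12 m and z of pearl6 in the frame of drawer_floor between 0 and 0.05 m and x of pearl7 in the frame of drawer_floor between -0.078 and 0.078 m and y of pearl7 in the frame of drawer_floor between -0.12 and 0.12 m and z of pearl7 in the frame of drawer_floor between 0 and 0.05 m and x of pearl8 in the frame of drawer_floor between -0.078 and 0.078 m and y of pearl8 in the frame of drawer_floor between -0.12 and 0.12 m and z of pearl8 in the frame of drawer_floor between 0 and 0.05 m and value of joint chest_drawer0 below 0.008 m and horizontal distance between scoop and tray_floor below 0.09 m and z of scoop in the frame of tray_floor between -0.004 and 0.008 m and angle between scoop's own z axis and vertical below 0.15 rad and linear speed of scoop below 0.02 m/s); the robot touches nothing.
It fails at once if the gripper or arm touches a pearl (more than 0.5 N) (contact force between any of the fingers, the arm and pearl0 above 0.5 N or contact force between any of the fingers, the arm and pearl1 above 0.5 N or contact force between any of the fingers, the arm and pearl2 above 0.5 N or contact force between any of the fingers, the arm and pearl3 above 0.5 N or contact force between any of the fingers, the arm and pearl4 above 0.5 N or contact force between any of the fingers, the arm and pearl5 above 0.5 N or contact force between any of the fingers, the arm and pearl6 above 0.5 N or contact force between any of the fingers, the arm and pearl7 above 0.5 N or contact force between any of the fingers, the arm and pearl8 above 0.5 N).
It fails at once if another toiletry is moved by more than 30 mm (distance of any of amber_bottle, cold_pack, clipper, latch_box, tumbler, comb from where it was at the start of the episode above 0.03 m).
Of pearl0, pearl1, pearl2, pearl3, pearl4, pearl5, pearl6, pearl7, pearl8 only 7 to 9 are there at a start; the rules pass over those that are not, and their reading is None.
At some moment in a run one of scoop may be knocked a few centimetres aside while the robot is not near it.
It also fails if it takes over 210 s, if anything falls off the work surface, if the arm or the gripper's body presses on something with over 40 N, if the wrist force passes 120 N, or if a joint passes its speed limit or range.

## Working session

There is one attempt and no reset: what is moved stays moved. The work goes in short steps, Python scripts to look and compute and a tool call to move; the robot and the scene stay as the last step left them, time stands still between calls to the robot, and variables do not carry over. Pictures are saved under pics/ and viewed, at most 14 in all, crops included, and the job is handed in when it is done.

Besides the shell and the picture viewer there is one more tool, called after "Request:" as name(argument=value, ...) on one line, values as JSON. apply_moves: Moves the arm, as the interface text tells. Shifts and turns lie within -1 to 1; 1 stands for 8 cm of shift or 0.5 rad of turn. Its arguments: {"type":"object","properties":{"xyz":{"type":"array"},"twist":{"type":"array"},"jaw":{"type":"number"},"newtons":{"type":"number"}},"required":["xyz","twist"]}

```bash
ls; mkdir -p pics
cat > h.py <<'E'
import numpy as np, cv2, json
from station import arm
def grab(n,save=None):
    o=arm.get_obs(); f=arm.grab_frame(n); f['obs']=o
    if n=='wrist':
        T=np.array(f['tool_from_camera']); R=np.array(o['tcp_rot']); p=np.array(o['tool_pos'])
        f['R']=R@T[:3,:3]; f['p']=R@T[:3,3]+p
    else: f['R']=np.array(f['orientation']); f['p']=np.array(f['position'])
    f['fish']=n=='wrist'
    if save: cv2.imwrite('pics/'+save+'.png',cv2.cvtColor(f['pixels'],cv2.COLOR_RGB2BGR))
    return f
def ray(f,u,v):
    K=np.array(f['K']); x=(u-K[0,2])/K[0,0]; y=(v-K[1,2])/K[1,1]
    if f['fish']:
        r=np.hypot(x,y)+1e-12; d=np.array([np.sin(r)*x/r,-np.sin(r)*y/r,-np.cos(r)])
    else: d=np.array([x,-y,-1.])
    return f['R']@d
def onz(f,u,v,z):
    d=ray(f,u,v); return f['p']+d*(z-f['p'][2])/d[2]
def proj(f,P):
    q=f['R'].T@(np.array(P,float)-f['p']); K=np.array(f['K']); x,y,z=q[0],-q[1],-q[2]
    if f['fish']:
        h=np.hypot(x,y)+1e-12; t=np.arctan2(h,z); x,y=x/h*t,y/h*t
    else: x,y=x/z,y/z
    return np.array([K[0,0]*x+K[0,2],K[1,1]*y+K[1,2]])
E
python3 - <<'E'
from h import *
np.set_printoptions(precision=3,suppress=True)
for n in ['side','top','wrist']:
    f=grab(n,n+'0'); print(n,f['p'],f['R'].tolist(),f['K'],f.get('distortion'),f.keys())
o=f['obs'];print(o)
E
```

```text
pics
side [ -70.086 -914.314  749.018] [[0.8531538976219628, 0.2551645379475385, -0.45499394012060457], [-0.5216571546112543, 0.41981255786338517, -0.7427188090408724], [0.0014966680805105987, 0.8710042909390405, 0.49127312683520136]] [[465.057   0.    279.784]
 [  0.    465.057 213.332]
 [  0.      0.      1.   ]] None dict_keys(['pixels', 'K', 'position', 'orientation', 'obs', 'R', 'p', 'fish'])
top [ 262.825   56.123 1634.625] [[0.00472814219652003, 0.9841124980440251, -0.17748305796587568], [-0.9999874299279901, 0.004949247155415884, 0.000803080698265351], [0.0016687292718730296, 0.1774770299113198, 0.9841235284233752]] [[427.582   0.    277.217]
 [  0.    427.582 213.191]
 [  0.      0.      1.   ]] None dict_keys(['pixels', 'K', 'position', 'orientation', 'obs', 'R', 'p', 'fish'])
wrist [150.054 636.256 382.841] [[0.3336710741915848, -0.9149689864334585, -0.2269259088618205], [0.9426883542485476, 0.3234731154114929, 0.08187679995058197], [-0.0015103019560814854, -0.2412403313521857, 0.97046422990087]] [[325.192   0.    281.948]
 [  0.    325.192 213.054]
 [  0.      0.      1.   ]] None dict_keys(['pixels', 'K', 'tool_from_camera', 'obs', 'R', 'p', 'fish'])
{'t': 0.1, 'joints': array([60.556, 14.081, 89.315, -0.001, 76.701, -9.975]), 'qvel': array([ 0.063, -0.092, -0.182,  0.072, -0.148, -0.059]), 'joint_efforts': array([  0.001, -41.692, -31.552,   0.069,   0.031,  -0.   ]), 'tool_pos': array([216.381, 612.371, 204.468]), 'tcp_rot': array([[-0.943,  0.333, -0.001],
       [ 0.333,  0.943, -0.001],
       [ 0.   , -0.002, -1.   ]]), 'contact_force': array([-0.738,  0.014, -0.43 ]), 'moment': array([-0.016,  0.018,  0.034]), 'gripper_force': 0.0, 'width': 94.10838821100029}
```

View pics/top0.png

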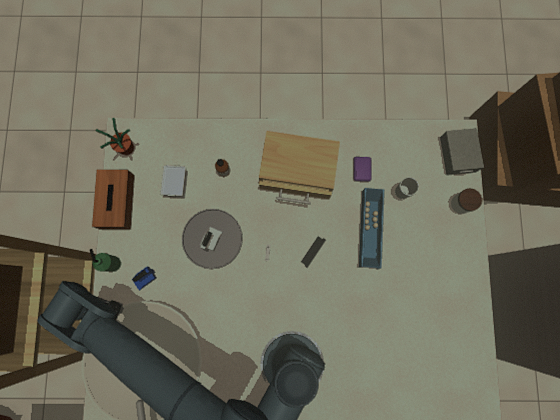

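View pics/side0.png

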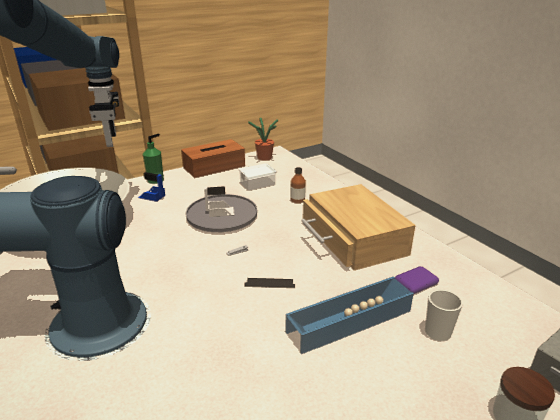

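The top view shows the chest at (298,165) with its handle at (293,199), the tray at (212,238), the long dish at (371,228) with pearls near (372,215), the comb at (313,250) and the clipper at (267,253).

Scoop candidates:
- White with a black grip at (211,238), on the tray. This fits the description.
- Blue at (144,277), on the table. This is the look-alike.

Run:
```python
from h import *
np.set_printoptions(precision=1,suppress=True)
f=grab('top'); I=f['pixels']
for n,u,v,z in [('chestFL',259,188,100),('chestFR',334,194,100),('chestBL',266,132,100),('chestBR',339,139,100),('hL',276,202,62),('hR',310,206,62),('tray',212,238,15),('scoop grip',211,238,93),('dish far L',362,188,56),('far R',382,189,56),('near L',359,267,56),('near R',381,268,56),('comb',313,250,0),('clip',267,253,0)]:
    print(n,onz(f,u,v,z))
c=cv2.resize(I[120:280,170:410],None,fx=3.3,fy=3.3,interpolation=cv2.INTER_CUBIC)
cv2.imwrite('pics/topc.png',c[:,:,::-1])
```

```text
chestFL [633.6 122.5 100. ]
chestFR [ 612.4 -153.6  100. ]
chestBL [850.9  98.7 100. ]
chestBR [ 824.6 -176.4  100. ]
hL [589.1  59.6  62. ]
hR [574.5 -67.9  62. ]
tray [457.7 302.7  15. ]
scoop grip [448.3 294.4  93. ]
dish far L [ 646.2 -266.3   56. ]
far R [ 642.7 -342.    56. ]
near L [ 348.4 -246.2   56. ]
near R [ 345.1 -326.8   56. ]
comb [415.2 -82.8   0. ]
clip [402.9  93.1   0. ]
```

View pics/topc.png

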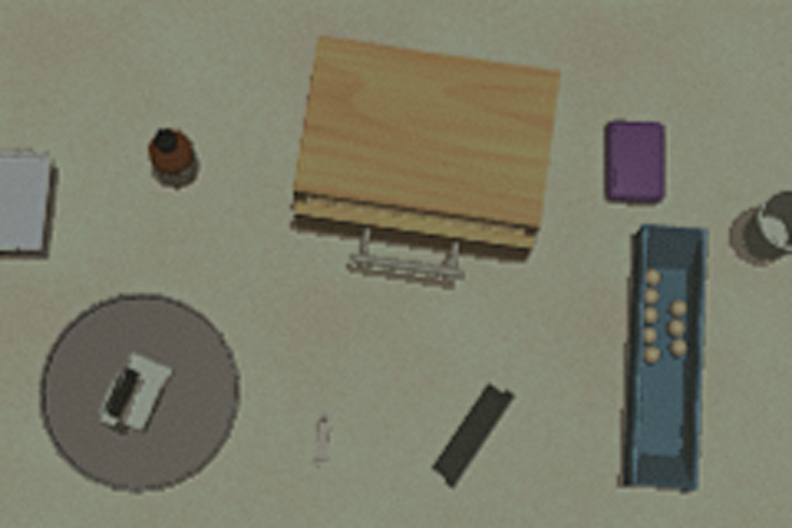

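Request:
apply_moves(xyz=[[-0.94,-0.82,0],[-0.94,-0.82,0]], twist=[0,0], jaw=0.4)

```text
t: 0.45
tool_pos: [266.1, 524.3, 204.9]
tcp_rot: [[-0.943, 0.333, -0.0], [0.333, 0.943, -0.001], [0.0, -0.001, -1.0]]
contact_force: [0.3, 0.4, -0.6]
width: 77.4
gripper_force: 0.0
```

Request:
apply_moves(xyz=[[-0.94,-0.82,0],[-0.94,-0.82,0]], twist=[0,0])

```text
t: 0.7
tool_pos: [315.4, 437.0, 205.3]
tcp_rot: [[-0.942, 0.334, -0.0], [0.334, 0.942, -0.0], [-0.0, -0.0, -1.0]]
contact_force: [0.7, 0.3, -0.2]
width: 56.9
gripper_force: 0.0
```

Request:
apply_moves(xyz=[[-0.94,-0.82,0],[-0.94,-0.82,0]], twist=[0,0])

```text
t: 0.95
tool_pos: [364.5, 350.1, 205.4]
tcp_rot: [[-0.942, 0.335, 0.0], [0.335, 0.942, -0.0], [-0.0, -0.0, -1.0]]
contact_force: [0.2, 0.5, 0.3]
width: 39.1
gripper_force: 0.0
```

Request:
apply_moves(xyz=[[-0.94,-0.82,0],[-0.94,-0.82,0]], twist=[0,0])

```text
t: 1.2
tool_pos: [413.6, 263.2, 205.5]
tcp_rot: [[-0.942, 0.335, 0.0], [0.335, 0.942, -0.0], [-0.0, -0.0, -1.0]]
contact_force: [0.0, 0.0, 0.3]
width: 37.4
gripper_force: 0.0
```

Request:
apply_moves(xyz=[[-0.94,-0.82,0],[-0.94,-0.82,0]], twist=[0,0])

```text
t: 1.45
tool_pos: [462.6, 176.2, 205.5]
tcp_rot: [[-0.942, 0.335, 0.0], [0.335, 0.942, -0.0], [-0.0, -0.0, -1.0]]
contact_force: [0.1, 0.6, -0.1]
width: 37.3
gripper_force: 0.0
```

Request:
apply_moves(xyz=[[-0.94,-0.82,0],[-0.94,-0.82,0]], twist=[0,0])

```text
t: 1.7
tool_pos: [511.7, 89.2, 205.5]
tcp_rot: [[-0.942, 0.335, 0.0], [0.335, 0.942, -0.0], [-0.0, -0.0, -1.0]]
contact_force: [0.6, 0.4, 0.7]
width: 37.7
gripper_force: 0.0
```

Request:
apply_moves(xyz=[[-0.94,-0.82,0],[-0.94,-0.82,0]], twist=[0,0])

```text
t: 1.95
tool_pos: [560.7, 2.1, 205.4]
tcp_rot: [[-0.942, 0.335, 0.0], [0.335, 0.942, -0.0], [-0.0, -0.0, -1.0]]
contact_force: [-0.2, 0.3, 0.2]
width: 37.5
gripper_force: 0.0
```

Request:
apply_moves(xyz=[[0,0,0],[0,0,0],[0,0,0]], twist=[0.88,0.88,0.88])

```text
t: 2.33
tool_pos: [559.7, 4.3, 205.2]
tcp_rot: [[-0.709, 0.705, -0.001], [0.705, 0.709, 0.0], [0.0, -0.0, -1.0]]
contact_force: [0.4, -0.2, -0.9]
width: 38.0
gripper_force: 0.0
```

Request:
apply_moves(xyz=[[0,0,0],[0,0,0],[0,0,0]], twist=[0.88,0.88,0.88])

```text
t: 2.7
tool_pos: [559.7, 4.5, 205.3]
tcp_rot: [[-0.341, 0.94, -0.0], [0.94, 0.341, 0.0], [0.0, -0.0, -1.0]]
contact_force: [-0.5, -0.4, 0.1]
width: 37.7
gripper_force: 0.0
```

Request:
apply_moves(xyz=[[0,0,0],[0,0,0],[0,0,0],[0,0,0]], twist=[0.88,0.88,0.88,0.88])

```text
t: 3.2
tool_pos: [559.8, 4.5, 205.3]
tcp_rot: [[0.088, 0.996, -0.0], [0.996, -0.088, 0.0], [0.0, -0.0, -1.0]]
contact_force: [0.1, 0.1, 0.2]
width: 38.3
gripper_force: 0.0
```

Run:
```python
from h import *
np.set_printoptions(precision=3,suppress=True)
f=grab('wrist','w1');o=f['obs'];print(o['t'],o['tool_pos'],o['tcp_rot'],o['width'],f['p'])
```

```text
3.2 [559.774   4.481 205.313] [[ 0.088  0.996 -0.   ]
 [ 0.996 -0.088  0.   ]
 [ 0.    -0.    -1.   ]] 38.29540838489382 [565.617  74.56  383.667]
```

View pics/w1.png

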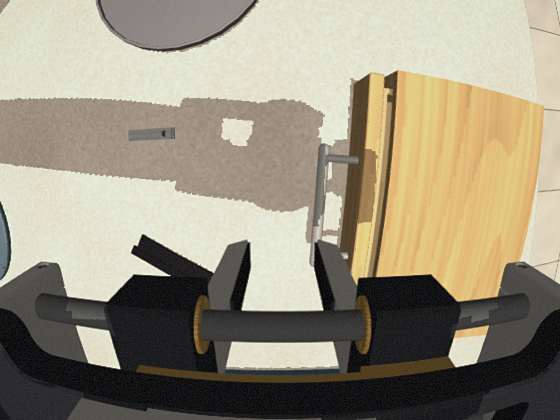

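The wrist view shows the handle bar from (324,147) to about (316,262), with the drawer already slightly ajar. The chest's front left corner is at (397,71) and the drawer panel's top left at (372,73).

Run:
```python
from h import *
np.set_printoptions(precision=1,suppress=True)
f=grab('wrist')
for n,u,v,z in [('hL',324,147,66),('h200',320,200,66),('h255',316.5,255,66),('chFL',397,71,100),('chFlow',386,275,100),('panel outL',372,73,89),('panel in L',384,73,89)]: print(n,onz(f,u,v,z))
```

```text
hL [605.   58.2  66. ]
h200 [597.4   5.7  66. ]
h255 [590.4 -52.8  66. ]
chFL [673.5 125.9 100. ]
chFlow [656.3 -68.1 100. ]
panel outL [652.7 125.9  89. ]
panel in L [664.4 125.8  89. ]
```

Request:
apply_moves(xyz=[[0,0.46,1],[0,0.46,1],[0,0.46,1]], twist=[0,0,0], jaw=0.34)

```text
t: 3.68
tool_pos: [595.3, 1.4, 123.1]
tcp_rot: [[0.088, 0.996, -0.005], [0.996, -0.088, 0.001], [0.0, -0.005, -1.0]]
contact_force: [-0.5, 0.9, 0.2]
width: 32.2
gripper_force: 0.0
```

Request:
apply_moves(xyz=[[0,0,0.3],[0,0,0.6],[0,0,0.97],[0,0,0.97],[0,0,0.97]], twist=[0,0,0,0,0])

```text
t: 4.3
tool_pos: [597.8, 1.0, 50.0]
tcp_rot: [[0.089, 0.996, 0.003], [0.996, -0.089, -0.001], [-0.0, 0.003, -1.0]]
contact_force: [-0.2, -0.3, -0.4]
width: 31.7
gripper_force: 0.0
```

Request:
apply_moves(xyz=[[0,0,0],[0,0,0],[0,0,0],[0,0,0],[0,0,0],[0,0,0]], twist=[0,0,0,0,0,0], jaw=0, newtons=30)

```text
t: 5.05
tool_pos: [597.2, 1.1, 48.8]
tcp_rot: [[0.089, 0.996, 0.001], [0.996, -0.089, -0.0], [0.0, 0.001, -1.0]]
contact_force: [-1.7, 0.2, 5.9]
width: 10.1
gripper_force: 29.9
```

Request:
apply_moves(xyz=[[0,-0.15,0],[0,-0.3,0],[0,-0.45,0],[0,-0.6,0],[0,-0.8,0],[0,-1,0],[0,-1,0]], twist=[0,0,0,0,0,0,0])

```text
t: 5.92
tool_pos: [516.2, 12.8, 48.8]
tcp_rot: [[0.091, 0.996, 0.001], [0.996, -0.091, 0.009], [0.009, 0.001, -1.0]]
contact_force: [1.8, 17.9, 9.0]
width: 10.2
gripper_force: 29.9
```

Request:
apply_moves(xyz=[[0,-0.1,0],[0,-0.2,0],[0,-0.28,0],[0,-0.35,0],[0,-0.35,0]], twist=[0,0,0,0,0])

```text
t: 6.55
tool_pos: [489.0, 16.7, 48.8]
tcp_rot: [[0.092, 0.996, 0.002], [0.996, -0.092, 0.012], [0.012, 0.001, -1.0]]
contact_force: [2.2, 26.0, 8.9]
width: 10.0
gripper_force: 29.9
```

Request:
apply_moves(xyz=[[0.07,0,0],[0.07,-0.06,0],[0.08,-0.12,0],[0.08,-0.12,0]], twist=[0,0,0,0])

```text
t: 7.05
tool_pos: [479.9, 18.3, 48.7]
tcp_rot: [[0.089, 0.996, 0.001], [0.996, -0.089, 0.0], [0.0, 0.001, -1.0]]
contact_force: [-0.5, 2.0, 7.9]
width: 10.2
gripper_force: 29.9
```

Request:
apply_moves(xyz=[[0,-0.06,0],[0.01,-0.12,0],[0.01,-0.12,0],[0.01,-0.12,0]], twist=[0,0,0,0])

```text
t: 7.55
tool_pos: [473.5, 19.3, 48.8]
tcp_rot: [[0.09, 0.996, 0.01], [0.996, -0.09, -0.001], [-0.0, 0.01, -1.0]]
contact_force: [10.7, 0.7, -4.3]
width: 10.3
gripper_force: 29.9
```

Request:
apply_moves(xyz=[[0,-0.04,0],[0,-0.04,0],[0,-0.04,0]], twist=[0,0,0])

```text
t: 7.92
tool_pos: [473.6, 19.2, 49.0]
tcp_rot: [[0.091, 0.996, 0.019], [0.996, -0.091, -0.001], [0.0, 0.019, -1.0]]
contact_force: [23.7, 0.8, -17.2]
width: 10.0
gripper_force: 29.9
```

Request:
apply_moves(xyz=[[0,0.08,0],[0,0.08,0],[0,0.08,0],[0,0.08,0],[0,0.08,0]], twist=[0,0,0,0,0], jaw=0.34)

```text
t: 8.55
tool_pos: [473.3, 19.4, 47.7]
tcp_rot: [[0.089, 0.996, -0.0], [0.996, -0.089, 0.0], [-0.0, -0.0, -1.0]]
contact_force: [-0.6, 0.1, 0.6]
width: 32.1
gripper_force: 0.0
```

Request:
apply_moves(xyz=[[0,0,-0.6],[0,0,-1],[0,0,-1]], twist=[0,0,0])

```text
t: 8.93
tool_pos: [475.6, 19.0, 130.5]
tcp_rot: [[0.089, 0.996, 0.006], [0.996, -0.089, -0.001], [-0.001, 0.006, -1.0]]
contact_force: [1.3, -0.0, 0.2]
width: 31.8
gripper_force: 0.0
```

Request:
apply_moves(xyz=[[0,0,-0.6],[0,0,-1],[0,0,-1]], twist=[0,0,0])

```text
t: 9.3
tool_pos: [474.7, 19.2, 208.9]
tcp_rot: [[0.089, 0.996, 0.003], [0.996, -0.089, -0.001], [-0.0, 0.003, -1.0]]
contact_force: [1.0, 0.4, -0.2]
width: 32.3
gripper_force: 0.0
```

Run:
```python
from h import *
f=grab('wrist','w2');o=f['obs'];print(o['t'],o['tool_pos'],f['p'])
```

```text
9.3 [474.65986053  19.15825763 208.87324872] [479.96173702  89.35870877 387.19800868]
```

View pics/w2.png

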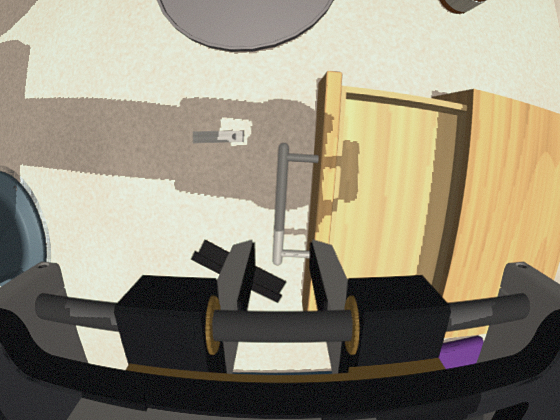

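The drawer is out. The handle runs from (284,146) to (278,262), the panel's inner left corner is near (341,80), and the chest's top left corner is at (474,90).

Run:
```python
from h import *
np.set_printoptions(precision=1,suppress=True)
f=grab('wrist')
for n,u,v,z in [('hL',284,146,66),('h255',278,255,66),('panelTopOutL',328,72,89),('panelTopOut R',306,290,89),('panelInL',341,75,89),('panelin low',318,262,89),('chFL',474,90,100),('chF low',442,280,100),('chTop far',560,113,100)]: print(n,onz(f,u,v,z))
```

```text
hL [479.8  77.1  66. ]
h255 [463.6 -34.8  66. ]
panelTopOutL [525.6 143.1  89. ]
panelTopOut R [489.6 -66.9  89. ]
panelInL [537.3 139.8  89. ]
panelin low [503.4 -36.9  89. ]
chFL [670.5 125.3 100. ]
chF low [635.1 -69.4 100. ]
chTop far [801.6 108.3 100. ]
```

Request:
apply_moves(xyz=[[0.85,-0.17,0],[0.85,-0.17,0]], twist=[0,0], jaw=0.5)

```text
t: 9.65
tool_pos: [464.2, 90.5, 205.0]
tcp_rot: [[0.085, 0.996, -0.005], [0.996, -0.085, 0.001], [0.0, -0.005, -1.0]]
contact_force: [0.3, 0.2, -1.0]
width: 46.2
gripper_force: 0.0
```

Request:
apply_moves(xyz=[[0.85,-0.17,0],[0.85,-0.17,0]], twist=[0,0])

```text
t: 9.9
tool_pos: [457.2, 159.0, 205.8]
tcp_rot: [[0.085, 0.996, -0.003], [0.996, -0.085, -0.0], [-0.001, -0.003, -1.0]]
contact_force: [0.0, -0.1, 0.3]
width: 47.5
gripper_force: 0.0
```

Request:
apply_moves(xyz=[[0.85,-0.17,0],[0.85,-0.17,0],[0.85,-0.17,0]], twist=[0,0,0])

```text
t: 10.28
tool_pos: [450.9, 225.4, 206.7]
tcp_rot: [[0.089, 0.996, -0.002], [0.996, -0.089, -0.001], [-0.001, -0.002, -1.0]]
contact_force: [0.2, -0.3, -0.2]
width: 46.8
gripper_force: 0.0
```

Run:
```python
from h import *
np.set_printoptions(precision=1,suppress=True)
f=grab('wrist','w3');o=f['obs'];print(o['t'],o['tool_pos'],f['p'])
I=f['pixels'].astype(int)
u,v=proj(f,(448,294,60)); print(u,v)
u,v=int(u),int(v); a,b=max(v-110,0),max(u-140,0)
cv2.imwrite('pics/w3c.png',cv2.resize(f['pixels'][a:a+220,b:b+280],None,fx=2.7,fy=2.7,interpolation=cv2.INTER_CUBIC)[:,:,::-1]); print(a,b)
```

```text
10.275 [450.9 225.4 206.7] [457.1 295.7 385. ]
273.8383285155414 135.5918472069225
25 133
```

View pics/w3c.png

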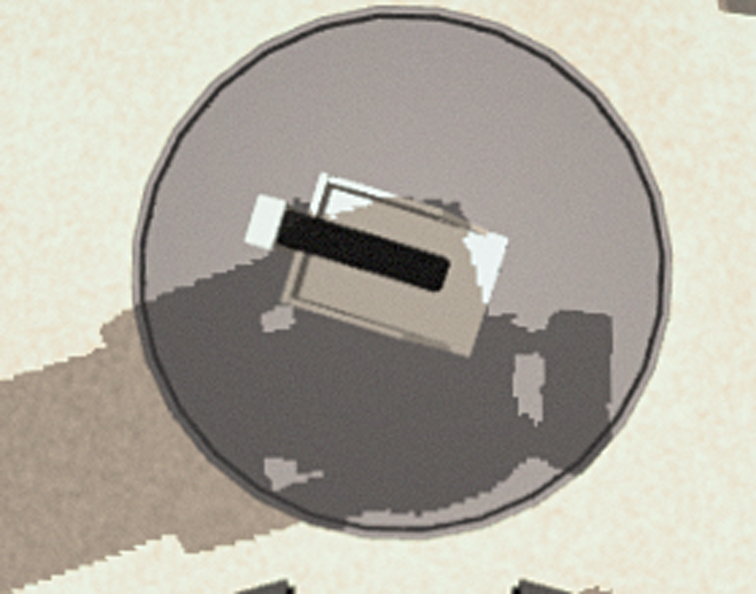

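The crop confirms the white scoop with the black grip bar. The bar runs from about (282,229) to (445,276), the lip corners are at (507,237) and (470,355), and the tray is centred near (403,270).

Run:
```python
from h import *
np.set_printoptions(precision=1,suppress=True)
f=grab('wrist')
g=lambda n,x,y,z:print(n,onz(f,x/2.7+133,y/2.7+25,z)) or onz(f,x/2.7+133,y/2.7+25,z)
a=g('bar back',281,230,105);b=g('bar front',446,276,105)
l1=g('lip1',507,237,17);l2=g('lip2',470,355,17)
print('len',np.linalg.norm(b-a),'ang',np.degrees(np.arctan2(*(b-a)[1::-1])),'lipw',np.linalg.norm(l1-l2))
for x,y in[(135,268),(670,265),(400,5),(400,537)]: g('rim',x,y,23)
I=cv2.cvtColor(f['pixels'],cv2.COLOR_RGB2HSV)
m=((I[...,2]<45)).astype(np.uint8); m[:75]*=1
n,lab,st,c=cv2.connectedComponentsWithStats(m)
for i in range(1,n):
    if 300<st[i,4]<4000: 
        r=cv2.minAreaRect(np.argwhere(lab==i)[:,::-1].astype(np.float32)); print(st[i],c[i],r); print(onz(f,*c[i],104))
```

```text
bar back [420.3 319.1 105. ]
bar front [471.  299.2 105. ]
lip1 [502.  314.9  17. ]
lip2 [482.5 266.5  17. ]
len 54.390669382042915 ang -21.42199416242387 lipw 52.20060356585263
rim [345.8 318.4  23. ]
rim [569.8 299.4  23. ]
rim [466.7 417.7  23. ]
rim [446.2 192.1  23. ]
[235 103  64  29 776] [266.3 117.2] ((266.5137939453125, 117.45413970947266), (62.92919158935547, 13.026439666748047), 16.69924545288086)
[444.6 310.3 104. ]
[527 141  22  22 396] [537.9 151.2] ((537.5, 151.5), (21.0, 21.0), 90.0)
[733.5 269.2 104. ]
[ 185  243  195   74 1998] [282.5 289.7] ((282.0, 279.5), (194.0, 73.0), 0.0)
[444. 149. 104.]
[491 401  39  19 462] [511.6 411.7] ((510.2940979003906, 412.82354736328125), (16.703641891479492, 40.34906005859375), 77.47119140625)
[ 798.  -146.2  104. ]
```

Request:
apply_moves(xyz=[[0.98,0.05,0],[0.98,0.05,0]], twist=[0,0])

```text
t: 10.62
tool_pos: [462.8, 304.4, 207.7]
tcp_rot: [[0.089, 0.996, -0.0], [0.996, -0.089, -0.0], [-0.0, -0.0, -1.0]]
contact_force: [-0.3, -0.7, -0.7]
width: 46.6
gripper_force: 0.0
```

Request:
apply_moves(xyz=[[0,0,0],[0,0,0],[0,0,0]], twist=[-0.85,-0.85,-0.85])

```text
t: 11.0
tool_pos: [462.5, 302.5, 207.6]
tcp_rot: [[-0.33, 0.944, -0.0], [0.944, 0.33, -0.001], [-0.001, -0.001, -1.0]]
contact_force: [-0.2, -0.3, 0.6]
width: 46.6
gripper_force: 0.0
```

Request:
apply_moves(xyz=[[0,0,0],[0,0,0],[0,0,0]], twist=[-0.85,-0.85,-0.85])

```text
t: 11.38
tool_pos: [462.5, 302.3, 207.7]
tcp_rot: [[-0.69, 0.724, -0.0], [0.724, 0.69, -0.001], [-0.0, -0.001, -1.0]]
contact_force: [-0.2, -0.5, 1.0]
width: 47.0
gripper_force: 0.0
```

Request:
apply_moves(xyz=[[0,0,0],[0,0,0],[0,0,0],[0,0,0]], twist=[-0.86,-0.86,-0.86,-0.86])

```text
t: 11.88
tool_pos: [462.5, 302.6, 207.7]
tcp_rot: [[-0.928, 0.373, -0.0], [0.373, 0.928, -0.001], [0.0, -0.001, -1.0]]
contact_force: [0.5, -0.4, 0.4]
width: 46.8
gripper_force: 0.0
```

Run:
```python
from h import *
np.set_printoptions(precision=3,suppress=True)
f=grab('wrist','w4');o=f['obs'];print(o['t'],o['tool_pos'],o['tcp_rot'])
I=cv2.cvtColor(f['pixels'],cv2.COLOR_RGB2HSV)
m=((I[...,2]<45)).astype(np.uint8)
n,lab,st,c=cv2.connectedComponentsWithStats(m)
for i in range(1,n):
    if 300<st[i,4]<4000: print(st[i],c[i],onz(f,*c[i],104))
print('pred bar',proj(f,(445.6,309.5,104)))
```

```text
11.875 [462.497 302.608 207.68 ] [[-0.928  0.373 -0.   ]
 [ 0.373  0.928 -0.001]
 [ 0.    -0.001 -1.   ]]
[277 162  13  60 714] [282.755 191.548] [444.339 310.721 104.   ]
[ 36 216  16  47 622] [ 43.24  239.941] [390.492  40.595 104.   ]
[ 185  243  195   75 2207] [281.673 291.434] [534.826 273.257 104.   ]
pred bar [282.003 193.362]
```

View pics/w4.png

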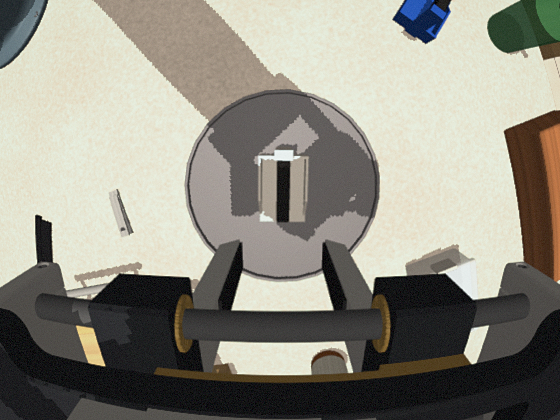

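Request:
apply_moves(xyz=[[0,0,0.5],[0,0,1],[0,0,1]], twist=[0,0,0])

```text
t: 12.3
tool_pos: [459.8, 302.5, 124.7]
tcp_rot: [[-0.928, 0.372, -0.007], [0.372, 0.928, -0.003], [0.005, -0.005, -1.0]]
contact_force: [-0.5, 0.0, 0.1]
width: 46.8
gripper_force: 0.0
```

Request:
apply_moves(xyz=[[0,0,0.3],[0,0,0.67],[0,0,0.67],[0,0,0.67]], twist=[0,0,0,0])

```text
t: 12.8
tool_pos: [463.6, 304.4, 76.5]
tcp_rot: [[-0.929, 0.371, 0.003], [0.371, 0.929, 0.001], [-0.002, 0.002, -1.0]]
contact_force: [0.1, -0.9, 0.0]
width: 47.2
gripper_force: 0.0
```

Request:
apply_moves(xyz=[[0,0,0],[0,0,0],[0,0,0],[0,0,0],[0,0,0],[0,0,0],[0,0,0],[0,0,0]], twist=[0,0,0,0,0,0,0,0], jaw=0, newtons=3)

```text
t: 13.8
tool_pos: [462.1, 303.9, 74.3]
tcp_rot: [[-0.929, 0.371, -0.0], [0.371, 0.929, 0.0], [0.0, -0.0, -1.0]]
contact_force: [-0.1, -0.1, 1.3]
width: 11.9
gripper_force: 3.0
```

Request:
apply_moves(xyz=[[0,0,-0.1],[0,0,-0.2],[0,0,-0.3],[0,0,-0.4],[0,0,-0.4]], twist=[0,0,0,0,0])

```text
t: 14.42
tool_pos: [462.7, 304.2, 107.3]
tcp_rot: [[-0.929, 0.371, 0.002], [0.371, 0.929, 0.001], [-0.001, 0.001, -1.0]]
contact_force: [0.3, -0.3, -1.0]
width: 12.0
gripper_force: 3.0
```

Run:
```python
from h import *
f=grab('wrist','w5');o=f['obs'];print(o['t'],o['tool_pos'])
g=grab('side','s5');u,v=proj(g,(462,303,80)).astype(int);print(u,v)
a=f['pixels'][60:330,130:430]; b=cv2.resize(g['pixels'][v-60:v+60,u-66:u+67],(300,270),interpolation=cv2.INTER_CUBIC)
cv2.imwrite('pics/c5.png',cv2.resize(np.hstack([a,b]),None,fx=1.3,fy=1.3)[:,:,::-1])
```

```text
14.425 [462.7384848  304.17416458 107.29565142]
222 193
```

View pics/c5.png

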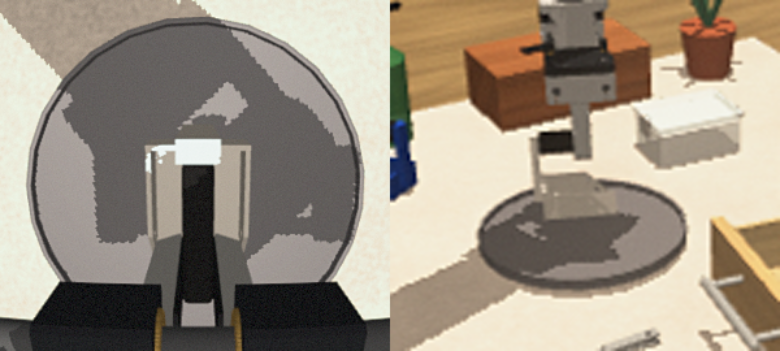

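The side crop shows the scoop lifted and held level, so a 3 N grip does not let it pivot under gravity. Next I go and look at the dish.

Request:
apply_moves(xyz=[[0,0,0],[0,0,0],[0,0,-0.5],[0,0,-1],[0,0,-1]], twist=[0,0,0,0,0], newtons=40)

```text
t: 15.15
tool_pos: [464.3, 304.8, 189.8]
tcp_rot: [[-0.929, 0.371, 0.007], [0.371, 0.929, 0.003], [-0.005, 0.005, -1.0]]
contact_force: [0.3, 0.7, -1.3]
width: 11.6
gripper_force: 40.0
```

Request:
apply_moves(xyz=[[-0.2,-0.4,-0.4],[-0.48,-0.89,-0.8],[-0.48,-0.89,-0.8]], twist=[0,0,0])

```text
t: 15.52
tool_pos: [472.7, 221.9, 251.4]
tcp_rot: [[-0.927, 0.374, 0.003], [0.374, 0.927, 0.0], [-0.003, 0.001, -1.0]]
contact_force: [0.2, 0.4, 0.0]
width: 11.3
gripper_force: 40.0
```

Request:
apply_moves(xyz=[[-0.48,-0.89,0],[-0.48,-0.89,0]], twist=[0,0])

```text
t: 15.78
tool_pos: [479.8, 141.9, 247.8]
tcp_rot: [[-0.928, 0.372, -0.004], [0.372, 0.928, -0.0], [0.003, -0.002, -1.0]]
contact_force: [-0.1, 0.3, -1.0]
width: 11.7
gripper_force: 40.0
```

Request:
apply_moves(xyz=[[-0.48,-0.89,0],[-0.48,-0.89,0]], twist=[0,0])

```text
t: 16.02
tool_pos: [489.5, 61.5, 248.5]
tcp_rot: [[-0.928, 0.373, -0.003], [0.373, 0.928, 0.001], [0.003, -0.0, -1.0]]
contact_force: [0.0, -0.3, -1.2]
width: 11.7
gripper_force: 40.0
```

Request:
apply_moves(xyz=[[-0.48,-0.89,0],[-0.48,-0.89,0]], twist=[0,0])

```text
t: 16.27
tool_pos: [499.1, -18.7, 249.1]
tcp_rot: [[-0.928, 0.373, -0.002], [0.373, 0.928, 0.001], [0.002, 0.0, -1.0]]
contact_force: [0.2, 0.4, -1.1]
width: 11.8
gripper_force: 40.0
```

Request:
apply_moves(xyz=[[-0.48,-0.89,0],[-0.48,-0.89,0]], twist=[0,0])

```text
t: 16.52
tool_pos: [508.6, -98.8, 249.3]
tcp_rot: [[-0.928, 0.372, -0.001], [0.372, 0.928, 0.001], [0.002, 0.001, -1.0]]
contact_force: [-0.1, 0.6, -0.4]
width: 11.9
gripper_force: 40.0
```

Request:
apply_moves(xyz=[[-0.3,-0.6,0],[-0.48,-0.89,0],[-0.48,-0.89,0],[-0.48,-0.89,0]], twist=[-0.3,-0.64,-0.64,-0.64])

```text
t: 17.02
tool_pos: [517.8, -176.5, 249.7]
tcp_rot: [[-0.998, 0.06, -0.001], [0.06, 0.998, 0.001], [0.001, 0.001, -1.0]]
contact_force: [0.1, 0.4, -0.5]
width: 11.8
gripper_force: 40.0
```

Run:
```python
from h import *
np.set_printoptions(precision=3,suppress=True)
f=grab('wrist','w6');o=f['obs'];print(o['t'],o['tool_pos'],o['tcp_rot'],f['p'])
cv2.imwrite('pics/w6b.png',cv2.resize(f['pixels'],(784,588),interpolation=cv2.INTER_CUBIC)[:,:,::-1])
```

```text
17.025 [ 517.778 -176.511  249.741] [[-0.998  0.06  -0.001]
 [ 0.06   0.998  0.001]
 [ 0.001  0.001 -1.   ]] [ 447.549 -172.277  428.15 ]
```

View pics/w6b.png

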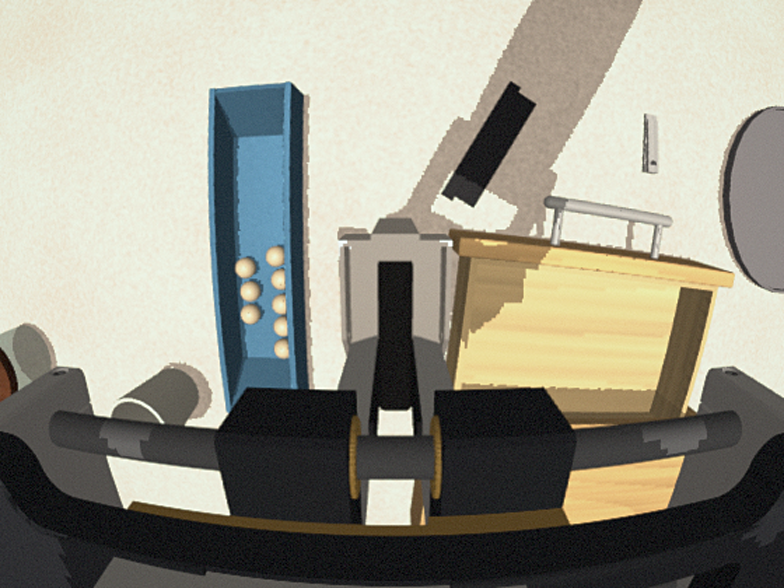

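The wrist view shows 8 pearls. Three sit near (250,290) and five near (281,303). The dish's near-end rim runs from (210,89) to (302,83), and the near edge of its floor from (237,133) to (286,135).

Run:
```python
from h import *
np.set_printoptions(precision=1,suppress=True)
f=grab('wrist')
g=lambda n,x,y,z:print(n,onz(f,x/1.4,y/1.4,z)[:2])
g('nearR out',210,89,56);g('nearL out',293,83,56)
g('R out far',229,405,56);g('L in near',286,92,56);g('L in far',302,380,56);g('R in near',216,92,56);g('R in far',235,405,56); g('L out far',309,380,56);
g('floor nearR',237,133,6);g('floor nearL',286,135,6); 
for p in [(245,267),(250,290),(250,313),(276,256),(280,280),(282,304),(282,327),(283,349)]: g('p',*p,16)
g('panel outR',450,230,89);g('panel outL',733,284,89);g('panel inR',467,250,89);g('hR',549,203,66);g('hL',668,221,66)
I=cv2.cvtColor(f['pixels'],cv2.COLOR_RGB2HSV)
m=((I[...,0]>95)&(I[...,0]<115)&(I[...,1]>90)).astype(np.uint8)
for v in range(65,275,30):
    c=np.where(m[v,130:230])[0]+130
    if len(c): print(v,c.min(),c.max(),onz(f,c.min()-.5,v,56)[:2],onz(f,c.max()+.5,v,56)[:2])
```

```text
nearR out [ 346.4 -323.7]
nearL out [ 352.7 -249.8]
R out far [ 635.4 -342.1]
L in near [ 359.8 -256.1]
L in far [ 610.8 -265.6]
R in near [ 350.1 -318.2]
R in far [ 635.4 -335.8]
L out far [ 611.  -259.1]
floor nearR [ 381.5 -317.9]
floor nearL [ 389.8 -269.5]
p [ 510.5 -318.3]
p [ 533.1 -316.1]
p [ 556.  -319.3]
p [ 502.3 -286.1]
p [ 525.4 -284.8]
p [ 548.8 -285.6]
p [ 571.7 -288.5]
p [ 594.4 -290.6]
panel outR [ 481.5 -132.3]
panel outL [537.  142.1]
panel inR [ 497.3 -119.9]
hR [464.4 -45.8]
hL [480.4  73.5]
65 150 213 [ 348.1 -324.4] [ 360.3 -245.1]
95 149 215 [ 385.3 -327.5] [ 396.4 -244.7]
125 149 215 [ 421.8 -330.1] [ 431.4 -247. ]
155 150 215 [ 458.2 -332.3] [ 466.1 -249.8]
185 151 215 [ 494.8 -335.6] [ 501.2 -253. ]
215 153 216 [ 532.5 -338.5] [ 537.5 -255.6]
245 156 217 [ 572.1 -341.2] [ 575.4 -258.7]
```

Request:
apply_moves(xyz=[[0.3,-0.5,0],[0.41,-0.77,0],[0.41,-0.77,0]], twist=[0.02,0.02,0.02])

```text
t: 17.5
tool_pos: [481.0, -237.7, 250.4]
tcp_rot: [[-0.997, 0.072, 0.0], [0.072, 0.997, 0.0], [-0.0, 0.0, -1.0]]
contact_force: [-0.2, -0.3, 0.5]
width: 11.7
gripper_force: 40.0
```

Request:
apply_moves(xyz=[[0.3,-0.5,0],[0.42,-0.77,0],[0.42,-0.77,0],[0.42,-0.77,0]], twist=[0,0,0,0])

```text
t: 18.0
tool_pos: [444.2, -295.6, 250.2]
tcp_rot: [[-0.998, 0.069, 0.0], [0.069, 0.998, 0.001], [-0.0, 0.001, -1.0]]
contact_force: [0.5, -0.6, -0.5]
width: 12.1
gripper_force: 40.0
```

Request:
apply_moves(xyz=[[0,0,0.5],[0,0,1],[0,0,1]], twist=[0,0,0])

```text
t: 18.38
tool_pos: [442.4, -294.0, 167.0]
tcp_rot: [[-0.998, 0.068, -0.005], [0.068, 0.998, 0.005], [0.005, 0.005, -1.0]]
contact_force: [0.1, 0.2, -0.3]
width: 11.5
gripper_force: 40.0
```

Request:
apply_moves(xyz=[[0,0,0.25],[0,0,0.5],[0,0,0.5],[0,0,0.5],[0,0,0.5]], twist=[0,0,0,0,0])

```text
t: 19.0
tool_pos: [444.3, -297.4, 131.9]
tcp_rot: [[-0.998, 0.069, 0.002], [0.069, 0.998, -0.002], [-0.002, -0.002, -1.0]]
contact_force: [-0.1, 0.6, -1.0]
width: 11.7
gripper_force: 40.0
```

Run:
```python
from h import *
f=grab('wrist','w7');o=f['obs'];print(o['t'],o['tool_pos'],o['tcp_rot'])
g=grab('top','t7');a=f['pixels'][40:320,100:440]; b=cv2.resize(g['pixels'][175:275,330:410],(224,280),interpolation=cv2.INTER_CUBIC)
cv2.imwrite('pics/c7.png',cv2.resize(np.hstack([a,b]),None,fx=1.4,fy=1.4)[:,:,::-1])
```

```text
19.0 [ 444.32006081 -297.44838196  131.90881783] [[-0.99758031  0.06949841  0.00186837]
 [ 0.06949488  0.99758051 -0.00189265]
 [-0.00199539 -0.00175823 -0.99999646]]
```

View pics/c7.png

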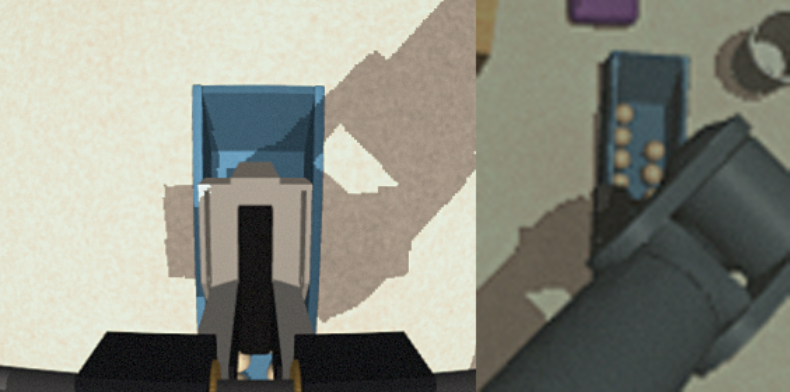

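The wrist crop shows the scoop centred in the dish, with the bowl at columns 204–312 and the dish at 194–323. I lower it to the floor.

Request:
apply_moves(xyz=[[0,0,0.2],[0,0,0.4],[0,0,0.6],[0,0,0.7],[0,0,0.7],[0,0,0.7]], twist=[0,0,0,0,0,0])

```text
t: 19.85
tool_pos: [443.8, -297.2, 74.7]
tcp_rot: [[-0.998, 0.07, 0.001], [0.07, 0.998, -0.001], [-0.001, -0.001, -1.0]]
contact_force: [0.6, 0.9, 0.0]
width: 11.5
gripper_force: 40.0
```

Request:
apply_moves(xyz=[[0,0,0.06],[0,0,0.12],[0,0,0.14],[0,0,0.14]], twist=[0,0,0,0])

```text
t: 20.35
tool_pos: [443.9, -297.2, 65.1]
tcp_rot: [[-0.998, 0.069, -0.0], [0.069, 0.998, 0.0], [0.0, 0.0, -1.0]]
contact_force: [-4.5, 4.9, 14.1]
width: 11.8
gripper_force: 40.0
```

Request:
apply_moves(xyz=[[0,0.03,-0.01],[0,0.03,-0.01]], twist=[0,0])

```text
t: 20.6
tool_pos: [444.5, -295.7, 65.2]
tcp_rot: [[-0.998, 0.069, 0.002], [0.069, 0.998, -0.003], [-0.002, -0.003, -1.0]]
contact_force: [-0.3, -0.6, 6.2]
width: 11.9
gripper_force: 40.0
```

Request:
apply_moves(xyz=[[-0.1,0,0],[-0.22,0,0],[-0.34,0,0],[-0.46,0,0],[-0.58,0,0],[-0.7,0,0],[-0.8,0,0],[-0.85,0,0]], twist=[0,0,0,0,0,0,0,0])

```text
t: 21.6
tool_pos: [511.0, -299.3, 64.0]
tcp_rot: [[-0.998, 0.069, -0.002], [0.069, 0.998, 0.0], [0.002, 0.0, -1.0]]
contact_force: [-3.1, 0.3, 4.7]
width: 11.5
gripper_force: 40.0
```

Run:
```python
from h import *
np.set_printoptions(precision=1,suppress=True)
o=arm.get_obs();print(o['t'],o['tool_pos'],o['contact_force'])
g=grab('side','s8');h=grab('top','t8')
u,v=proj(g,(560,-300,30)).astype(int)
a=cv2.resize(g['pixels'][v-60:v+60,u-70:u+70],(448,384),interpolation=cv2.INTER_CUBIC);u,v=proj(h,(560,-300,30)).astype(int)
b=cv2.resize(h['pixels'][v-48:v+48,u-32:u+48],(320,384),interpolation=cv2.INTER_CUBIC)
cv2.imwrite('pics/c8.png',np.hstack([a,b])[:,:,::-1])
```

```text
21.6 [ 511.  -299.3   64. ] [-3.1  0.3  4.7]
```

View pics/c8.png

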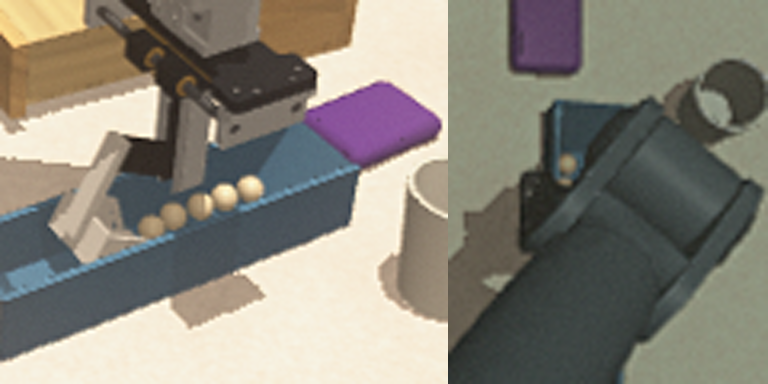

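The side view shows the scoop pivoted nose-down in the pads from drag, about 30–45°. The first pearl is just ahead of its lip at (150,228). I release it so it drops flat in the dish behind the pearls, then regrip.

Request:
apply_moves(xyz=[[0.2,0,0],[0.4,0,0],[0.4,0,0]], twist=[0,0,0])

```text
t: 22.08
tool_pos: [479.3, -297.4, 64.7]
tcp_rot: [[-0.997, 0.071, 0.002], [0.071, 0.997, -0.001], [-0.003, -0.001, -1.0]]
contact_force: [2.6, -0.4, 5.4]
width: 11.4
gripper_force: 40.0
```

Request:
apply_moves(xyz=[[0,0,0],[0,0,0],[0,0,0],[0,0,0]], twist=[0,0,0,0], jaw=0.45)

```text
t: 22.58
tool_pos: [479.3, -296.7, 63.4]
tcp_rot: [[-0.998, 0.07, -0.001], [0.07, 0.998, 0.001], [0.001, 0.001, -1.0]]
contact_force: [-0.4, 0.1, 1.3]
width: 42.0
gripper_force: 0.0
```

Request:
apply_moves(xyz=[[0,0,-0.5],[0,0,-1],[0,0,-1]], twist=[0,0,0])

```text
t: 22.95
tool_pos: [481.5, -298.7, 147.6]
tcp_rot: [[-0.998, 0.069, 0.005], [0.069, 0.998, -0.005], [-0.005, -0.005, -1.0]]
contact_force: [-0.1, -0.3, -0.1]
width: 41.9
gripper_force: 0.0
```

Request:
apply_moves(xyz=[[0,0,-0.5],[0,0,-1],[0,0,-1],[0,0,-1]], twist=[0,0,0,0])

```text
t: 23.45
tool_pos: [478.8, -296.3, 221.7]
tcp_rot: [[-0.998, 0.07, -0.002], [0.07, 0.998, 0.002], [0.003, 0.002, -1.0]]
contact_force: [-0.9, -0.2, -0.9]
width: 42.5
gripper_force: 0.0
```

Run:
```python
from h import *
np.set_printoptions(precision=1,suppress=True)
f=grab('wrist','w9');o=f['obs'];print(o['t'],o['tool_pos'],o['tcp_rot'][:,0])
g=grab('side','s9')
u,v=proj(g,(470,-300,30)).astype(int)
a=cv2.resize(g['pixels'][v-60:v+60,u-70:u+70],(350,300),interpolation=cv2.INTER_CUBIC)
cv2.imwrite('pics/c9.png',np.hstack([cv2.resize(f['pixels'][30:330,60:500],(440,300)),a])[:,:,::-1])
I=cv2.cvtColor(f['pixels'],cv2.COLOR_RGB2HSV)
m=((I[...,2]<45)).astype(np.uint8)
n,lab,st,c=cv2.connectedComponentsWithStats(m)
for i in range(1,n):
    if 300<st[i,4]<4000: print(st[i],c[i],onz(f,*c[i],95))
```

```text
23.45 [ 478.8 -296.3  221.7] [-1.   0.1  0. ]
[ 410   86   59   89 1870] [440.5 131.8] [ 411.1 -130.6   95. ]
[275 115  12  57 595] [280.7 143.2] [ 417.  -292.5   95. ]
[ 194  243  177   75 1937] [281.5 290.7] [ 567.6 -302.4   95. ]
```

View pics/c9.png

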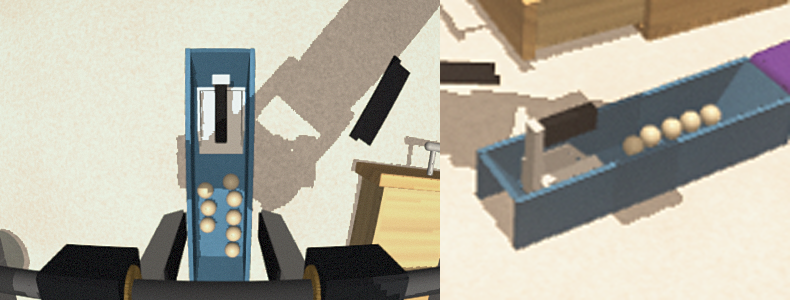

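The scoop stands flat again with its bar centred at (417,-292), and all 8 pearls lie ahead of it. This time I grip at the rear of the bar, which resists nose-down pivoting.

Request:
apply_moves(xyz=[[0.5,0,0],[0.98,0,0],[0.98,0,0.5],[0.98,0,1],[0.98,0,1],[0.98,0,1]], twist=[0,0,0,0,0,0])

```text
t: 24.3
tool_pos: [401.7, -291.9, 144.5]
tcp_rot: [[-0.998, 0.07, 0.0], [0.07, 0.998, -0.0], [-0.0, -0.0, -1.0]]
contact_force: [0.0, -0.5, -0.5]
width: 42.5
gripper_force: 0.0
```

Request:
apply_moves(xyz=[[0,0,0.3],[0,0,0.6],[0,0,0.88],[0,0,0.93],[0,0,0.93],[0,0,0.93],[0,0,0.93]], twist=[0,0,0,0,0,0,0])

```text
t: 25.18
tool_pos: [401.9, -292.1, 70.4]
tcp_rot: [[-0.998, 0.07, 0.001], [0.07, 0.998, -0.001], [-0.001, -0.001, -1.0]]
contact_force: [-0.2, -0.6, 0.1]
width: 42.4
gripper_force: 0.0
```

Run:
```python
from h import *
np.set_printoptions(precision=2,suppress=True)
f=grab('wrist','w10');o=f['obs'];print(o['t'],o['tool_pos'],o['contact_force'],o['tcp_rot'][:,0])
I=cv2.cvtColor(f['pixels'],cv2.COLOR_RGB2HSV)
m=((I[...,2]<45)).astype(np.uint8)
for v in (190,205,220,235,250,265): print(v,np.where(m[v,200:370])[0]+200 if v<0 else (lambda c:(c.min(),c.max(),len(c)) if len(c) else None)(np.where(m[v,262:300])[0]+262))
print(proj(f,(401,-291.4,94)),proj(f,(381.5,-290,94)))
```

```text
25.175 [ 401.86 -292.08   70.44] [-0.25 -0.62  0.05] [-1.    0.07 -0.  ]
190 None
205 None
220 None
235 None
250 None
265 (np.int64(272), np.int64(292), 21)
[282.56 271.16] [282.64 235.47]
```

Request:
apply_moves(xyz=[[0,0,0.06],[0,0,0.06],[0,0,0.06]], twist=[0,0,0])

```text
t: 25.6
tool_pos: [401.3, -291.5, 64.5]
tcp_rot: [[-0.998, 0.07, -0.0], [0.07, 0.998, 0.0], [0.0, 0.0, -1.0]]
contact_force: [-0.6, -0.0, 0.4]
width: 42.4
gripper_force: 0.0
```

Request:
apply_moves(xyz=[[0,0,0],[0,0,0],[0,0,0],[0,0,0],[0,0,0],[0,0,0]], twist=[0,0,0,0,0,0], jaw=0, newtons=60)

```text
t: 26.35
tool_pos: [401.3, -291.5, 64.6]
tcp_rot: [[-0.998, 0.07, -0.0], [0.07, 0.998, 0.0], [0.0, 0.0, -1.0]]
contact_force: [-0.1, 0.3, -1.2]
width: 11.6
gripper_force: 60.0
```

Request:
apply_moves(xyz=[[-0.04,0,-0.01],[-0.1,0,-0.01],[-0.2,0,-0.01],[-0.3,0,-0.01],[-0.4,0,-0.01],[-0.5,0,-0.01],[-0.6,0,-0.01],[-0.65,0,-0.01]], twist=[0,0,0,0,0,0,0,0])

```text
t: 27.35
tool_pos: [453.8, -295.2, 65.5]
tcp_rot: [[-0.998, 0.069, 0.0], [0.069, 0.998, -0.0], [-0.0, -0.0, -1.0]]
contact_force: [-0.7, -0.6, -0.8]
width: 11.6
gripper_force: 60.0
```

Run:
```python
from h import *
np.set_printoptions(precision=1,suppress=True)
o=arm.get_obs();print(o['t'],o['tool_pos'],o['contact_force'])
g=grab('side','s11')
u,v=proj(g,(480,-300,40)).astype(int)
cv2.imwrite('pics/c11.png',cv2.resize(g['pixels'][v-65:v+65,u-85:u+85],(544,416),interpolation=cv2.INTER_CUBIC)[:,:,::-1])
```

```text
27.35 [ 453.8 -295.2   65.5] [-0.7 -0.6 -0.8]
```

View pics/c11.png

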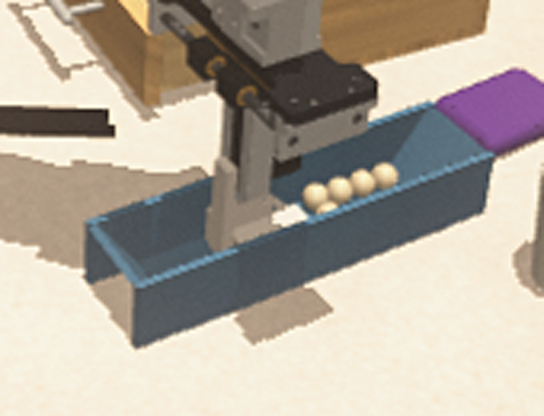

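Request:
apply_moves(xyz=[[-0.05,0,0],[-0.12,0,0],[-0.2,0,0],[-0.28,0,0],[-0.36,0,0],[-0.44,0,0],[-0.52,0,0],[-0.6,0,0]], twist=[0,0,0,0,0,0,0,0])

```text
t: 28.4
tool_pos: [501.5, -298.5, 65.4]
tcp_rot: [[-0.998, 0.07, -0.0], [0.07, 0.998, 0.0], [0.0, 0.0, -1.0]]
contact_force: [-0.4, 0.6, -1.1]
width: 11.3
gripper_force: 60.0
```

Request:
apply_moves(xyz=[[-0.06,0,0],[-0.12,0,0],[-0.18,0,0],[-0.24,0,0],[-0.3,0,0],[-0.3,0,0]], twist=[0,0,0,0,0,0])

```text
t: 29.15
tool_pos: [525.4, -300.2, 65.5]
tcp_rot: [[-0.998, 0.07, 0.0], [0.07, 0.998, -0.0], [-0.0, -0.0, -1.0]]
contact_force: [0.3, 0.2, -1.7]
width: 11.7
gripper_force: 60.0
```

```bash
cat > pear.py <<'E'
from h import *
def pearls(n,z=16,roi=None,save=None):
    f=grab(n,save); I=cv2.cvtColor(f['pixels'],cv2.COLOR_RGB2HSV).astype(int); R=f['pixels'].astype(int)
    return f,I
E
python3 - <<'E'
from h import *
np.set_printoptions(precision=1,suppress=True)
o=arm.get_obs();print(o['t'],o['tool_pos'],o['contact_force'])
g=grab('side','s12')
old=cv2.imread('pics/s11.png')[:,:,::-1]
u,v=proj(g,(480,-300,40)).astype(int)
# pearl colour at s11 crop (363,183) -> 
for x,y in[(315,196),(340,188),(363,183),(290,215),(235,225),(470,230)]:
    X,Y=int(u-85+x/3.2),int(v-65+y/3.2); print((X,Y),old[Y,X],cv2.cvtColor(old[Y:Y+1,X:X+1].copy(),cv2.COLOR_RGB2HSV)[0,0])
E
```

```text
29.15 [ 525.4 -300.2   65.5] [ 0.3  0.2 -1.7]
(357, 306) [241 223 178] [ 21  67 241]
(365, 303) [246 240 202] [ 26  46 246]
(372, 302) [239 219 174] [ 21  69 239]
(349, 312) [246 238 222] [ 20  25 246]
(332, 315) [149 133 117] [ 15  55 149]
(405, 316) [246 235 213] [ 20  34 246]
```

Request:
apply_moves(xyz=[[-0.03,0,0],[-0.06,0,0],[-0.09,0,0],[-0.12,0,0],[-0.12,0,0]], twist=[0,0,0,0,0])

```text
t: 29.82
tool_pos: [534.9, -300.9, 65.5]
tcp_rot: [[-0.998, 0.07, 0.0], [0.07, 0.998, -0.0], [-0.0, -0.0, -1.0]]
contact_force: [0.0, 1.1, -0.8]
width: 11.7
gripper_force: 60.0
```

Request:
apply_moves(xyz=[[-0.03,0,0],[-0.06,0,0],[-0.08,0,0],[-0.08,0,0]], twist=[0,0,0,0])

```text
t: 30.32
tool_pos: [540.9, -301.3, 65.4]
tcp_rot: [[-0.998, 0.07, -0.0], [0.07, 0.998, 0.0], [0.0, 0.0, -1.0]]
contact_force: [-2.1, 0.8, -0.4]
width: 11.4
gripper_force: 60.0
```

```bash
cat > pear.py <<'E'
from h import *
def mask(I): 
    R=I.astype(int); return ((R[...,0]-R[...,2]>36)&(R[...,0]>120)&(R[...,0]-R[...,1]<45)).astype(np.uint8)
E
python3 - <<'E'
from pear import *
np.set_printoptions(precision=1,suppress=True)
o=arm.get_obs();print(o['t'],o['tool_pos'],o['contact_force'])
g=grab('side','s13')
# restrict to dish opening polygon
P=np.array([proj(g,p) for p in [(355,-250,56),(645,-272,56),(641,-336,56),(350,-318,56)]]).astype(np.int32)
M=np.zeros((420,560),np.uint8);cv2.fillPoly(M,[P],1)
m=mask(g['pixels'])*M
n,lab,st,c=cv2.connectedComponentsWithStats(m)
for i in range(1,n):
    if st[i,4]>10: print(st[i],c[i],onz(g,*c[i],18)[:2])
E
```

```text
30.325 [ 540.9 -301.3   65.4] [-2.1  0.8 -0.4]
[286 288  69  25 146] [320.4 299.5] [ 470.3 -220.4]
[364 293  23  14 132] [375.4 299.1] [ 584.4 -288.2]
```

Request:
apply_moves(xyz=[[-0.02,0,0],[-0.04,0,0],[-0.05,0,0],[-0.05,0,0]], twist=[0,0,0,0])

```text
t: 30.88
tool_pos: [542.1, -301.5, 66.0]
tcp_rot: [[-0.998, 0.069, -0.008], [0.069, 0.998, 0.002], [0.008, 0.001, -1.0]]
contact_force: [-12.6, 1.4, 9.9]
width: 11.8
gripper_force: 60.0
```

Request:
apply_moves(xyz=[[0.03,0,-0.03],[0.0,0,-0.08],[-0.035,0,-0.13],[-0.07,0,-0.18],[-0.105,0,-0.23],[-0.14,0,-0.28],[-0.175,0,-0.33]], twist=[0,0,0,0,0,0,0])

```text
t: 31.75
tool_pos: [559.2, -302.6, 92.1]
tcp_rot: [[-0.998, 0.07, 0.0], [0.07, 0.998, -0.0], [-0.0, -0.0, -1.0]]
contact_force: [0.0, -0.4, -1.9]
width: 11.8
gripper_force: 60.0
```

Request:
apply_moves(xyz=[[-0.03,0,-0.05],[-0.06,0,-0.1],[-0.09,0,-0.15],[-0.12,0,-0.19],[-0.12,0,-0.19]], twist=[0,0,0,0,0])

```text
t: 32.38
tool_pos: [568.9, -303.3, 107.4]
tcp_rot: [[-0.998, 0.07, 0.001], [0.07, 0.998, -0.0], [-0.001, -0.0, -1.0]]
contact_force: [-0.1, 0.5, -0.8]
width: 12.1
gripper_force: 60.0
```

Run:
```python
from pear import *
np.set_printoptions(precision=1,suppress=True)
o=arm.get_obs();print(o['t'],o['tool_pos'],o['contact_force'])
g=grab('side','s14'); w=grab('wrist','w14')
u,v=proj(g,(560,-300,60)).astype(int)
a=cv2.resize(g['pixels'][v-50:v+50,u-50:u+50],(400,400),interpolation=cv2.INTER_CUBIC)
b=cv2.resize(w['pixels'][60:360,180:380],(267,400),interpolation=cv2.INTER_CUBIC)
cv2.imwrite('pics/c14.png',np.hstack([a,b])[:,:,::-1])
```

```text
32.375 [ 568.9 -303.3  107.4] [-0.1  0.5 -0.8]
```

Request:
apply_moves(xyz=[[-0.03,0,-0.05],[-0.08,0,-0.11],[-0.15,0,-0.13],[-0.22,0,-0.13],[-0.25,0,-0.13],[-0.25,0,-0.11]], twist=[0,0,0,0,0,0])

```text
t: 33.22
tool_pos: [588.6, -304.6, 115.7]
tcp_rot: [[-0.998, 0.07, -0.0], [0.07, 0.998, 0.0], [0.0, 0.0, -1.0]]
contact_force: [0.3, 0.4, -1.8]
width: 11.6
gripper_force: 60.0
```

Request:
apply_moves(xyz=[[0,0,0.02],[0,0,0.04],[0,0,0.04]], twist=[0,0,0])

```text
t: 33.6
tool_pos: [588.4, -304.8, 114.2]
tcp_rot: [[-0.998, 0.07, -0.0], [0.07, 0.998, -0.0], [0.0, -0.0, -1.0]]
contact_force: [-4.0, 1.6, 5.9]
width: 11.5
gripper_force: 60.0
```

Request:
apply_moves(xyz=[[0,0,0],[0,0,0.03],[0,0,0.07],[0,0,0.11],[0,0,0.15],[0,0,0.19],[0,0,0.23],[0,0,0.25]], twist=[0,0,0,0,0,0,0,0], newtons=8)

```text
t: 34.6
tool_pos: [587.7, -304.9, 94.3]
tcp_rot: [[-0.998, 0.07, -0.002], [0.07, 0.998, -0.0], [0.002, -0.0, -1.0]]
contact_force: [-6.8, 2.6, 9.3]
width: 11.9
gripper_force: 8.0
```

Request:
apply_moves(xyz=[[0,0,0],[0,0,0],[0,0,0]], twist=[0,0,0], newtons=60)

```text
t: 34.98
tool_pos: [587.8, -304.9, 94.3]
tcp_rot: [[-0.998, 0.07, -0.002], [0.07, 0.998, -0.0], [0.002, -0.0, -1.0]]
contact_force: [-6.7, 2.4, 9.1]
width: 11.3
gripper_force: 60.0
```

Run:
```python
from pear import *
np.set_printoptions(precision=1,suppress=True)
o=arm.get_obs();print(o['t'],o['tool_pos'],o['contact_force'])
g=grab('side','s15'); w=grab('wrist','w15'); t=grab('top','t15')
u,v=proj(g,(590,-305,60)).astype(int)
a=cv2.resize(g['pixels'][v-55:v+55,u-55:u+55],(440,440),interpolation=cv2.INTER_CUBIC)
b=cv2.resize(w['pixels'][60:380,170:390],(303,440),interpolation=cv2.INTER_CUBIC)
cv2.imwrite('pics/c15.png',np.hstack([a,b])[:,:,::-1])
```

```text
34.975 [ 587.8 -304.9   94.3] [-6.7  2.4  9.1]
```

View pics/c15.png

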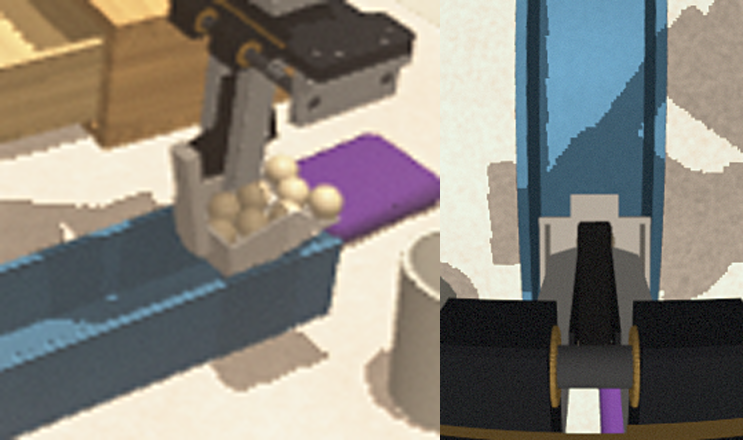

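All 8 pearls appear to be in the scoop, tilted nose-up against the rim, and the dish looks empty. I lift gently and carry it sideways to the drawer.

Request:
apply_moves(xyz=[[0,0,-0.05],[0,0,-0.13],[0,0,-0.25],[0,0,-0.4],[0,0,-0.57],[0,0,-0.74],[0,0,-0.9],[0,0,-1]], twist=[0,0,0,0,0,0,0,0])

```text
t: 36.12
tool_pos: [588.8, -304.8, 173.9]
tcp_rot: [[-0.998, 0.07, 0.001], [0.07, 0.998, -0.001], [-0.001, -0.001, -1.0]]
contact_force: [0.1, -0.4, -1.1]
width: 11.6
gripper_force: 60.0
```

Request:
apply_moves(xyz=[[0,0.05,0],[0.01,0.14,0],[0.02,0.26,0],[0.03,0.4,0],[0.04,0.55,0],[0.05,0.7,0],[0.07,0.85,0],[0.08,1,0]], twist=[0,0,0,0,0,0,0,0])

```text
t: 37.12
tool_pos: [587.7, -223.5, 172.7]
tcp_rot: [[-0.998, 0.07, -0.0], [0.07, 0.998, 0.0], [0.0, 0.0, -1.0]]
contact_force: [0.0, -0.6, -0.6]
width: 11.6
gripper_force: 60.0
```

Request:
apply_moves(xyz=[[0.01,0.14,0],[0.02,0.28,0],[0.03,0.42,0],[0.05,0.57,0],[0.06,0.71,0],[0.07,0.85,0],[0.09,1,0]], twist=[0,0,0,0,0,0,0])

```text
t: 38.0
tool_pos: [586.1, -143.3, 172.7]
tcp_rot: [[-0.998, 0.07, 0.0], [0.07, 0.998, -0.0], [-0.0, -0.0, -1.0]]
contact_force: [-0.0, 0.5, -1.5]
width: 11.5
gripper_force: 60.0
```

Request:
apply_moves(xyz=[[0.01,0.14,0],[0.02,0.28,0],[0.03,0.42,0],[0.05,0.57,0],[0.06,0.71,0],[0.07,0.85,0],[0.09,1,0]], twist=[0,0,0,0,0,0,0])

```text
t: 38.88
tool_pos: [584.5, -63.0, 172.7]
tcp_rot: [[-0.998, 0.07, 0.0], [0.07, 0.998, -0.0], [-0.0, -0.0, -1.0]]
contact_force: [0.1, -0.2, -1.9]
width: 11.9
gripper_force: 60.0
```

Request:
apply_moves(xyz=[[0.01,0.13,0],[0.02,0.26,0],[0.04,0.4,0],[0.05,0.53,0],[0.06,0.64,0],[0.07,0.72,0],[0.08,0.77,0],[0.08,0.78,0]], twist=[0,0,0,0,0,0,0,0])

```text
t: 39.88
tool_pos: [582.4, -0.9, 172.6]
tcp_rot: [[-0.998, 0.07, -0.0], [0.07, 0.998, -0.0], [0.0, -0.0, -1.0]]
contact_force: [0.7, -0.4, -1.9]
width: 11.4
gripper_force: 60.0
```

Run:
```python
from pear import *
np.set_printoptions(precision=1,suppress=True)
o=arm.get_obs();print(o['t'],o['tool_pos'],o['contact_force'],o['width'])
g=grab('side','s16'); w=grab('wrist','w16'); t=grab('top','t16')
# any pearls left in dish? top + side masks in dish polygon
for n,f in (('side',g),('top',t)):
    P=np.array([proj(f,p) for p in ([(395,-266,6),(610,-281,6),(606,-335,6),(390,-318,6)])]).astype(np.int32)
    M=np.zeros((420,560),np.uint8);cv2.fillPoly(M,[P],1)
    R=f['pixels'].astype(int); m=((R[...,0]>R[...,2]+10)&(M>0)).astype(np.uint8)
    k,lab,st,c=cv2.connectedComponentsWithStats(m); print(n,M.sum(),[(st[i].tolist()) for i in range(1,k) if st[i,4]>4])
```

```text
39.875 [582.4  -0.9 172.6] [ 0.7 -0.4 -1.9] 11.430477824701821
side 1594 []
top 842 []
```

Request:
apply_moves(xyz=[[0,0,0],[0,0,0],[0,0,0],[0,0,0],[0,0,0],[0,0,0],[0,0,0],[0,0,0]], twist=[0.04,0.11,0.21,0.33,0.45,0.57,0.69,0.81])

```text
t: 41.02
tool_pos: [582.5, -1.1, 172.6]
tcp_rot: [[-0.888, 0.46, 0.0], [0.46, 0.888, 0.0], [0.0, 0.0, -1.0]]
contact_force: [0.2, -0.4, -1.7]
width: 11.6
gripper_force: 60.0
```

Request:
apply_moves(xyz=[[0,0,0],[0,0,0],[0,0,0],[0,0,0],[0,0,0],[0,0,0],[0,0,0],[0,0,0]], twist=[0.12,0.24,0.36,0.48,0.6,0.72,0.84,0.96])

```text
t: 42.02
tool_pos: [582.5, -1.1, 172.6]
tcp_rot: [[-0.575, 0.818, -0.0], [0.818, 0.575, 0.0], [0.0, 0.0, -1.0]]
contact_force: [0.4, 0.5, -1.6]
width: 11.7
gripper_force: 60.0
```

Request:
apply_moves(xyz=[[0,0,0],[0,0,0],[0,0,0],[0,0,0],[0,0,0],[0,0,0],[0,0,0],[0,0,0]], twist=[0.12,0.24,0.36,0.48,0.6,0.72,0.84,0.96])

```text
t: 43.02
tool_pos: [582.5, -1.1, 172.7]
tcp_rot: [[-0.132, 0.991, 0.0], [0.991, 0.132, 0.0], [-0.0, 0.0, -1.0]]
contact_force: [-0.3, 0.1, -1.5]
width: 11.9
gripper_force: 60.0
```

Request:
apply_moves(xyz=[[0,0,0],[0,0,0],[0,0,0],[0,0,0],[0,0,0],[0,0,0],[0,0,0],[0,0,0]], twist=[0.11,0.22,0.32,0.4,0.47,0.52,0.55,0.56])

```text
t: 44.02
tool_pos: [582.5, -1.1, 172.6]
tcp_rot: [[0.144, 0.99, -0.0], [0.99, -0.144, 0.0], [0.0, -0.0, -1.0]]
contact_force: [-0.4, 0.9, -1.6]
width: 11.9
gripper_force: 60.0
```

Run:
```python
from pear import *
np.set_printoptions(precision=2,suppress=True)
w=grab('wrist','w17');o=w['obs'];print(o['t'],o['tool_pos'],o['tcp_rot'][:,0],o['contact_force'],o['width'])
R=w['pixels'].astype(int)
# dark/wood edges: scan along predicted drawer lines; left wall (+y) inner top edge predicted
F=np.array([595.7,-3.5]);ex=np.array([.9895,-.1444]);ey=np.array([.1444,.9895])
for lx,ly,z in [(-77.5,119,89),(-77.5,-119,89),(50,119,100),(0,119,78),(0,0,22)]:
    P=F+lx*ex+ly*ey; print((lx,ly),proj(w,(*P,z)))
# profile along local y through lx=-40 at z=78 : sample brightness
for lx in(-50,-20,20):
    print(lx,[ (ly,tuple(R[int(q[1]),int(q[0])])) for ly in range(100,150,4) for q in [proj(w,(*(F+lx*ex+ly*ey),78))] if 0<=q[1]<420 and 0<=q[0]<560])
```

```text
44.025 [582.46  -1.06 172.64] [0.14 0.99 0.  ] [-0.39  0.94 -1.63] 11.949577632657952
(-77.5, 119) [203.74  76.96]
(-77.5, -119) [217.53 335.77]
(50, 119) [364.46  74.75]
(0, 119) [299.05  76.81]
(0, 0) [295.68 202.46]
-50 [(100, (np.int64(238), np.int64(233), np.int64(172))), (104, (np.int64(236), np.int64(230), np.int64(164))), (108, (np.int64(238), np.int64(232), np.int64(168))), (112, (np.int64(105), np.int64(90), np.int64(60))), (116, (np.int64(96), np.int64(81), np.int64(58))), (120, (np.int64(233), np.int64(209), np.int64(144))), (124, (np.int64(237), np.int64(222), np.int64(154))), (128, (np.int64(236), np.int64(231), np.int64(215))), (132, (np.int64(234), np.int64(235), np.int64(220))), (136, (np.int64(236), np.int64(231), np.int64(212))), (140, (np.int64(237), np.int64(237), np.int64(220))), (144, (np.int64(236), np.int64(234), np.int64(218))), (148, (np.int64(236), np.int64(232), np.int64(217)))]
-20 [(100, (np.int64(168), np.int64(143), np.int64(100))), (104, (np.int64(236), np.int64(226), np.int64(161))), (108, (np.int64(236), np.int64(226), np.int64(162))), (112, (np.in
[... 524 characters left out ...]
20 [(100, (np.int64(237), np.int64(230), np.int64(165))), (104, (np.int64(238), np.int64(232), np.int64(169))), (108, (np.int64(238), np.int64(232), np.int64(169))), (112, (np.int64(94), np.int64(77), np.int64(52))), (116, (np.int64(100), np.int64(84), np.int64(60))), (120, (np.int64(249), np.int64(230), np.int64(160))), (124, (np.int64(237), np.int64(222), np.int64(155))), (128, (np.int64(236), np.int64(233), np.int64(215))), (132, (np.int64(236), np.int64(235), np.int64(219))), (136, (np.int64(238), np.int64(233), np.int64(217))), (140, (np.int64(237), np.int64(242), np.int64(226))), (144, (np.int64(238), np.int64(238), np.int64(221))), (148, (np.int64(237), np.int64(236), np.int64(220)))]
```

The drawer model matches the image to about 1 mm, with the left wall's inner edge at local y ≈ 118. I lower the loaded scoop into the drawer.

Request:
apply_moves(xyz=[[0,0,0.05],[0,0,0.13],[0,0,0.25],[0,0,0.4],[0,0,0.55],[0,0,0.7],[0,0,0.85],[0,0,0.93]], twist=[0,0,0,0,0,0,0,0])

```text
t: 45.08
tool_pos: [582.0, -1.0, 97.1]
tcp_rot: [[0.144, 0.99, -0.001], [0.99, -0.144, 0.0], [0.0, -0.001, -1.0]]
contact_force: [0.0, -0.2, -1.7]
width: 11.9
gripper_force: 60.0
```

Request:
apply_moves(xyz=[[0,0,0.05],[0,0,0.09],[0,0,0.12],[0,0,0.14],[0,0,0.16],[0,0,0.16]], twist=[0,0,0,0,0,0])

```text
t: 45.82
tool_pos: [582.4, -1.0, 85.4]
tcp_rot: [[0.143, 0.99, -0.0], [0.99, -0.143, 0.0], [-0.0, -0.0, -1.0]]
contact_force: [-0.6, 0.0, -1.6]
width: 11.5
gripper_force: 60.0
```

Request:
apply_moves(xyz=[[0,0,0.02],[0,0,0.04],[0,0,0.05],[0,0,0.05]], twist=[0,0,0,0])

```text
t: 46.32
tool_pos: [582.4, -1.1, 81.4]
tcp_rot: [[0.143, 0.99, -0.0], [0.99, -0.143, 0.0], [-0.0, -0.0, -1.0]]
contact_force: [-0.4, 0.2, -1.4]
width: 11.4
gripper_force: 60.0
```

Request:
apply_moves(xyz=[[0,0,0.02],[0,0,0.04],[0,0,0.04]], twist=[0,0,0])

```text
t: 46.7
tool_pos: [582.3, -1.0, 78.0]
tcp_rot: [[0.143, 0.99, -0.0], [0.99, -0.143, 0.0], [-0.0, -0.0, -1.0]]
contact_force: [0.3, -0.4, -2.1]
width: 12.0
gripper_force: 60.0
```

Request:
apply_moves(xyz=[[0,0,0],[0,0,0],[0,0,0],[0,0,0]], twist=[0,0,0,0], newtons=3)

```text
t: 47.2
tool_pos: [582.5, -1.1, 78.3]
tcp_rot: [[0.144, 0.99, 0.0], [0.99, -0.144, -0.0], [-0.0, 0.0, -1.0]]
contact_force: [0.2, -0.4, -1.9]
width: 11.7
gripper_force: 3.0
```

```bash
cat > dr.py <<'E'
from pear import *
np.set_printoptions(precision=1,suppress=True)
F=np.array([595.7,-3.5]);ex=np.array([.9895,-.1444]);ey=np.array([.1444,.9895])
loc=lambda p:((p[:2]-F)@ex,(p[:2]-F)@ey)
def bar(f,ztop):
    "grip-bar centroid from dark mask in wrist image, away from gripper rows"
    m=(cv2.cvtColor(f['pixels'],cv2.COLOR_RGB2HSV)[...,2]<45).astype(np.uint8)
    n,lab,st,c=cv2.connectedComponentsWithStats(m)
    for i in range(1,n):
        if st[i,4]>150: print('dark',st[i],c[i],loc(onz(f,*c[i],ztop)))
E
python3 - <<'E'
from dr import *
w=grab('wrist','w18');o=w['obs'];print(o['t'],o['tool_pos'],loc(o['tool_pos']),o['contact_force'],o['width']);bar(w,112)
E
```

```text
47.2 [582.5  -1.1  78.3] (np.float64(-13.399329139667037), np.float64(0.5033496518928351)) [ 0.2 -0.4 -1.9] 11.65794770111144
dark [ 255  225   55   91 2757] [281.9 273. ] (np.float64(-14.025118239275107), np.float64(4.665979071055588))
dark [ 126  277  132   97 8722] [204.4 325.4] (np.float64(-55.62387264851006), np.float64(-27.48781581730188))
dark [ 307  277  219   92 8230] [361.6 321.8] (np.float64(28.552332999140525), np.float64(-25.121691669205536))
dark [ 40 280 104  29 679] [ 91.2 295.4] (np.float64(-123.77693571058512), np.float64(-14.232826575546934))
dark [    0   308   560   112 23397] [268.5 384.8] (np.float64(-21.93739555779004), np.float64(-70.37080009669046))
dark [491 400  39  20 457] [511.8 411.8] (np.float64(181.73686360647184), np.float64(-139.484982548501))
```

Request:
apply_moves(xyz=[[0,0,0.03],[0,0,0.06],[0,0,0.06]], twist=[0,0,0], newtons=30)

```text
t: 47.62
tool_pos: [583.9, -1.4, 75.1]
tcp_rot: [[0.144, 0.99, 0.003], [0.99, -0.144, -0.001], [-0.0, 0.003, -1.0]]
contact_force: [-0.1, 0.8, 5.0]
width: 11.5
gripper_force: 30.0
```

Request:
apply_moves(xyz=[[0,0,0.03],[0,0,0.06],[0,0,0.06]], twist=[0,0,0])

```text
t: 48.0
tool_pos: [587.7, -2.5, 74.8]
tcp_rot: [[0.144, 0.99, 0.011], [0.99, -0.144, -0.003], [-0.001, 0.011, -1.0]]
contact_force: [-0.4, -1.8, 18.4]
width: 12.1
gripper_force: 30.0
```

Request:
apply_moves(xyz=[[0,0,-0.04],[0,0,-0.07],[0,0,-0.07]], twist=[0,0,0])

```text
t: 48.38
tool_pos: [583.0, -1.3, 74.9]
tcp_rot: [[0.144, 0.99, 0.001], [0.99, -0.144, -0.0], [-0.0, 0.001, -1.0]]
contact_force: [-0.4, -0.6, 6.5]
width: 11.8
gripper_force: 30.0
```

Request:
apply_moves(xyz=[[0,0,0],[0,0,0],[0,0,0],[0,0,0],[0,0,0]], twist=[0,0,0,0,0], jaw=0.4)

```text
t: 49.0
tool_pos: [582.4, -1.0, 74.1]
tcp_rot: [[0.144, 0.99, -0.0], [0.99, -0.144, 0.0], [-0.0, -0.0, -1.0]]
contact_force: [0.5, -0.2, 0.8]
width: 37.4
gripper_force: 0.0
```

Request:
apply_moves(xyz=[[0,0,-0.2],[0,0,-0.6],[0,0,-1],[0,0,-1]], twist=[0,0,0,0])

```text
t: 49.5
tool_pos: [584.9, -1.5, 158.5]
tcp_rot: [[0.143, 0.99, 0.007], [0.99, -0.143, -0.001], [-0.0, 0.008, -1.0]]
contact_force: [-0.1, -0.2, -0.4]
width: 37.5
gripper_force: 0.0
```

Request:
apply_moves(xyz=[[0.3,0,-0.2],[0.6,0,-0.6],[0.6,0,-0.6],[0.6,0,-0.6]], twist=[0,0,0,0])

```text
t: 50.0
tool_pos: [588.5, 46.0, 200.5]
tcp_rot: [[0.144, 0.99, -0.002], [0.99, -0.144, -0.0], [-0.0, -0.002, -1.0]]
contact_force: [-1.2, -1.1, 0.0]
width: 37.9
gripper_force: 0.0
```

Run:
```python
from dr import *
w=grab('wrist','w19');g=grab('side','s19');t=grab('top','t19');o=w['obs'];print(o['t'],o['tool_pos'],loc(o['tool_pos']),o['contact_force'],o['width']);bar(w,112)
```

```text
50.0 [588.5  46.  200.5] (np.float64(-14.295210311130912), np.float64(47.905819150681694)) [-1.2 -1.1  0. ] 37.875127833985076
dark [ 203  243  159   75 1707] [282.5 290.3] (np.float64(-14.660502694147715), np.float64(-21.47377398806822))
dark [278 249  12  53 571] [283.5 274.2] (np.float64(-13.743457342435892), np.float64(-5.090911778427962))
dark [    0   274   560   146 30203] [251.2 367.6] (np.float64(-47.54832772540969), np.float64(-116.63508357905503))
dark [ 347  275  180   98 7483] [406.2 319.8] (np.float64(110.98653709891765), np.float64(-60.01181993791555))
dark [  0 398  16  22 169] [  5.  412.2] (np.float64(-539.0383352383183), np.float64(-337.38158619580065))
dark [491 400  40  20 471] [512.  411.7] (np.float64(345.2156936362995), np.float64(-268.70236117677433))
```

Run:
```python
from dr import *
w=grab('wrist');o=w['obs']
print('rear',loc(onz(w,284,249,112)),'front vis',loc(onz(w,283,302,112)))
R=w['pixels'].astype(int)
print('col284 profile',[(v,tuple(int(k) for k in R[v,284])) for v in range(190,252,4)])
print('row profiles bowl'); 
for v in (225,235,255,270): print(v,[(u,int(R[v,u,0]),int(R[v,u,2])) for u in range(225,345,6)])
g=cv2.imread('pics/s19.png')[:,:,::-1].astype(int); t=cv2.imread('pics/t19.png')[:,:,::-1]
print(w['p'])
```

```text
rear (np.float64(-13.564533004381973), np.float64(19.051604804235144)) front vis (np.float64(-14.398274891611518), np.float64(-34.09063252651389))
col284 profile [(190, (152, 127, 91)), (194, (156, 133, 92)), (198, (152, 127, 87)), (202, (155, 132, 94)), (206, (149, 125, 91)), (210, (152, 130, 91)), (214, (149, 129, 86)), (218, (99, 95, 88)), (222, (102, 97, 88)), (226, (106, 99, 90)), (230, (107, 100, 93)), (234, (103, 95, 89)), (238, (142, 134, 124)), (242, (164, 155, 140)), (246, (171, 162, 145)), (250, (19, 17, 22))]
row profiles bowl
225 [(225, 154, 92), (231, 82, 52), (237, 193, 132), (243, 232, 162), (249, 232, 154), (255, 231, 150), (261, 97, 85), (267, 101, 87), (273, 97, 83), (279, 102, 90), (285, 108, 95), (291, 104, 89), (297, 104, 88), (303, 97, 84), (309, 234, 151), (315, 232, 151), (321, 229, 148), (327, 231, 149), (333, 233, 145), (339, 232, 154)]
235 [(225, 233, 151), (231, 85, 49), (237, 165, 110), (243, 233, 166), (249, 231, 155), (255, 229, 145), (261, 190, 187), (267, 234, 234), (273, 236, 236), (279, 103, 86), (285, 105, 91), (291, 99, 82), (297, 231, 232), (303, 238, 238), (309, 233, 172), (315, 232, 148), (321, 230, 149), (327, 230, 145), (333, 231, 145), (339, 233, 155)]
255 [(225, 91, 82), (231, 92, 85), (237, 91, 85), (243, 66, 61), (249, 35, 20), (255, 232, 150), (261, 219, 213), (267, 236, 234), (273, 223, 155), (279, 28, 27), (285, 35, 36), (291, 186, 131), (297, 232, 174), (303, 225, 208), (309, 232, 151), (315, 20, 13), (321, 61, 57), (327, 91, 82), (333, 92, 82), (339, 90, 84)]
270 [(225, 90, 86), (231, 85, 78), (237, 92, 81), (243, 18, 10), (249, 47, 31), (255, 231, 148), (261, 214, 198), (267, 227, 163), (273, 232, 185), (279, 28, 26), (285, 36, 31), (291, 217, 164), (297, 188, 133), (303, 240, 237), (309, 231, 144), (315, 34, 23), (321, 25, 23), (327, 90, 83), (333, 92, 84), (339, 89, 81)]
[598.7 115.4 378.7]
```

Run:
```python
from dr import *
w=grab('wrist');o=w['obs']
for n,v,z in [('back foot post',216,22),('back top',233,50),('back bottom at 22 side',219,22),('post top back',237,112),('bar rear',249,112)]: print(n,loc(onz(w,284,v,z)))
R=w['pixels'].astype(int)
for u in (265,302): print(u,[(v,int(R[v,u,0]),int(R[v,u,2])) for v in range(204,300,3)])
```

```text
back foot post (np.float64(-13.071267375806988), np.float64(25.45412655387704))
back top (np.float64(-13.131811323237027), np.float64(14.08995740110191))
back bottom at 22 side (np.float64(-13.067282922750204), np.float64(21.930077380061284))
post top back (np.float64(-13.315514303062432), np.float64(30.0585030659015))
bar rear (np.float64(-13.299515052602228), np.float64(18.99392053192881))
265 [(204, 160, 95), (207, 162, 95), (210, 162, 97), (213, 156, 90), (216, 181, 108), (219, 161, 96), (222, 102, 90), (225, 97, 81), (228, 187, 184), (231, 233, 233), (234, 234, 234), (237, 233, 232), (240, 234, 232), (243, 233, 230), (246, 232, 231), (249, 235, 231), (252, 235, 232), (255, 236, 233), (258, 181, 159), (261, 134, 109), (264, 170, 121), (267, 201, 140), (270, 200, 142), (273, 228, 219), (276, 235, 230), (279, 234, 227), (282, 232, 228), (285, 233, 151), (288, 232, 152), (291, 230, 146), (294, 231, 150), (297, 231, 154)]
302 [(204, 165, 97), (207, 162, 95), (210, 158, 89), (213, 160, 97), (216, 206, 127), (219, 161, 92), (222, 103, 89), (225, 100, 88), (228, 191, 190), (231, 235, 234), (234, 237, 236), (237, 234, 234), (240, 232, 232), (243, 147, 129), (246, 165, 117), (249, 207, 146), (252, 217, 153), (255, 202, 164), (258, 237, 234), (261, 236, 233), (264, 238, 233), (267, 237, 233), (270, 236, 231), (273, 234, 230), (276, 236, 231), (279, 235, 228), (282, 230, 226), (285, 231, 150), (288, 231, 151), (291, 228, 147), (294, 231, 152), (297, 232, 151)]
```

Request:
apply_moves(xyz=[[-0.3,0.01,0],[-0.52,0.01,0.2],[-0.52,0.01,0.5],[-0.52,0.01,0.5],[-0.52,0.01,0.5]], twist=[0,0,0,0,0])

```text
t: 50.88
tool_pos: [584.3, 5.0, 162.3]
tcp_rot: [[0.144, 0.99, 0.0], [0.99, -0.144, 0.0], [0.0, -0.0, -1.0]]
contact_force: [-0.3, -0.4, 0.5]
width: 37.7
gripper_force: 0.0
```

Request:
apply_moves(xyz=[[0,0,0.3],[0,0,0.6],[0,0,0.9],[0,0,0.95],[0,0,0.95],[0,0,0.95]], twist=[0,0,0,0,0,0])

```text
t: 51.62
tool_pos: [585.3, 5.0, 87.8]
tcp_rot: [[0.143, 0.99, 0.003], [0.99, -0.143, -0.0], [-0.0, 0.003, -1.0]]
contact_force: [0.2, -0.6, 0.3]
width: 37.6
gripper_force: 0.0
```

Run:
```python
from dr import *
w=grab('wrist','w20');o=w['obs'];print(o['t'],o['tool_pos'],loc(o['tool_pos']),o['contact_force'],o['width'])
R=w['pixels'].astype(int)
print([(v,int(R[v,282,0]),int(R[v,282,2])) for v in range(150,300,4)])
for ly,z in((27,112),(18,112),(27,22),(6,93)): print(ly,proj(w,(*(F-13.5*ex+ly*ey),z)))
```

```text
51.625 [585.3   5.   87.8] (np.float64(-11.555160223304359), np.float64(6.930603058968502)) [ 0.2 -0.6  0.3] 37.5744273908434
[(150, 159, 93), (154, 164, 94), (158, 164, 97), (162, 161, 96), (166, 158, 94), (170, 161, 99), (174, 163, 100), (178, 157, 94), (182, 156, 90), (186, 159, 96), (190, 157, 92), (194, 163, 98), (198, 162, 94), (202, 109, 94), (206, 107, 90), (210, 110, 95), (214, 111, 94), (218, 107, 93), (222, 107, 91), (226, 105, 91), (230, 107, 93), (234, 176, 153), (238, 173, 148), (242, 175, 149), (246, 179, 153), (250, 29, 25), (254, 16, 12), (258, 19, 19), (262, 26, 27), (266, 30, 29), (270, 29, 21), (274, 28, 24), (278, 22, 14), (282, 14, 9), (286, 30, 28), (290, 24, 27), (294, 28, 30), (298, 17, 13)]
27 [279.4 235.9]
18 [279.4 252.8]
27 [280.1 199.5]
6 [279.6 260.4]
```

Request:
apply_moves(xyz=[[0,0,0.04],[0,0,0.06],[0,0,0.06]], twist=[0,0,0])

```text
t: 52.05
tool_pos: [584.0, 5.2, 81.3]
tcp_rot: [[0.144, 0.99, -0.0], [0.99, -0.144, 0.0], [0.0, -0.0, -1.0]]
contact_force: [-0.7, 0.1, -0.1]
width: 37.5
gripper_force: 0.0
```

Request:
apply_moves(xyz=[[0,0,0],[0,0,0],[0,0,0],[0,0,0],[0,0,0],[0,0,0]], twist=[0,0,0,0,0,0], jaw=0, newtons=60)

```text
t: 52.8
tool_pos: [584.1, 5.2, 81.4]
tcp_rot: [[0.144, 0.99, -0.0], [0.99, -0.144, 0.0], [0.0, -0.0, -1.0]]
contact_force: [-0.4, 0.2, -0.1]
width: 11.6
gripper_force: 60.0
```

Request:
apply_moves(xyz=[[0,0,-0.06],[0,0,-0.15],[0,0,-0.25],[0,0,-0.35],[0,0,-0.4],[0,0,-0.4]], twist=[0,0,0,0,0,0])

```text
t: 53.55
tool_pos: [584.4, 5.1, 113.9]
tcp_rot: [[0.143, 0.99, 0.001], [0.99, -0.143, -0.0], [-0.0, 0.001, -1.0]]
contact_force: [-0.5, -0.3, -1.4]
width: 11.8
gripper_force: 60.0
```

Request:
apply_moves(xyz=[[-0.1,0,0],[-0.25,0,0],[-0.4,0,0],[-0.52,0,0],[-0.56,0,0],[-0.56,0,0]], twist=[0,0,0,0,0,0])

```text
t: 54.3
tool_pos: [577.7, -39.4, 113.5]
tcp_rot: [[0.144, 0.99, 0.0], [0.99, -0.144, 0.0], [0.0, -0.0, -1.0]]
contact_force: [-0.6, 0.5, -0.4]
width: 11.7
gripper_force: 60.0
```

Request:
apply_moves(xyz=[[0.25,0,0],[0.6,0,0],[0.95,0,0]], twist=[0,0,0])

```text
t: 54.68
tool_pos: [588.7, 38.4, 113.5]
tcp_rot: [[0.143, 0.99, 0.0], [0.99, -0.143, 0.0], [0.0, 0.0, -1.0]]
contact_force: [0.1, -0.8, -0.9]
width: 11.4
gripper_force: 60.0
```

Request:
apply_moves(xyz=[[0.3,0,0],[0.5,0,0],[0.58,0,0],[0.58,0,0],[0.58,0,0],[0.58,0,0]], twist=[0,0,0,0,0,0])

```text
t: 55.42
tool_pos: [595.3, 81.3, 113.5]
tcp_rot: [[0.144, 0.99, -0.0], [0.99, -0.144, -0.0], [-0.0, 0.0, -1.0]]
contact_force: [0.4, -0.8, -0.8]
width: 11.5
gripper_force: 60.0
```

Run:
```python
from dr import *
t=grab('top','t21');g=grab('side','s21');o=arm.get_obs();print(o['t'],o['tool_pos'],loc(o['tool_pos']),o['contact_force'])
# drawer region in top view: is it occluded? list colours on local grid at floor height
for f,n in((t,'top'),(g,'side')):
    print(n)
    for lx in (-60,-30,0,30):
        print(lx,[tuple(int(k) for k in f['pixels'][int(q[1]),int(q[0])]) for ly in range(-110,20,20) for q in [proj(f,(*(F+lx*ex+ly*ey),30))]])
```

```text
55.525 [595.3  81.5 113.5] (np.float64(-12.64361196486959), np.float64(84.01602216192532)) [-0.   0.9 -1.6]
top
-60 [(140, 133, 94), (136, 130, 90), (132, 122, 85), (130, 124, 87), (138, 130, 91), (139, 132, 93), (145, 136, 93)]
-30 [(120, 108, 87), (134, 125, 86), (139, 131, 91), (137, 129, 89), (144, 144, 117), (136, 127, 88), (140, 128, 87)]
0 [(122, 109, 82), (123, 110, 79), (138, 126, 88), (137, 118, 82), (137, 119, 85), (136, 121, 84), (139, 126, 83)]
30 [(139, 126, 89), (138, 125, 89), (137, 127, 88), (138, 127, 91), (137, 123, 86), (138, 124, 87), (140, 130, 91)]
side
-60 [(146, 118, 79), (151, 116, 74), (120, 93, 62), (121, 93, 63), (119, 93, 62), (119, 93, 62), (120, 94, 60)]
-30 [(147, 118, 80), (137, 110, 74), (130, 104, 70), (239, 205, 137), (231, 206, 161), (244, 220, 152), (159, 128, 86)]
0 [(148, 119, 80), (137, 109, 75), (150, 120, 80), (242, 214, 147), (242, 213, 147), (243, 219, 149), (154, 123, 81)]
30 [(143, 115, 76), (136, 108, 73), (129, 102, 69), (236, 203, 137), (236, 206, 139), (237, 206, 142), (237, 207, 142)]
```

```bash
cat >> dr.py <<'E'
def count(f,hide=999):
    P=np.array([proj(f,(*(F+lx*ex+ly*ey),32)) for lx,ly in[(-76,-118),(48,-118),(48,118),(-76,118)]]).astype(np.int32)
    M=np.zeros((420,560),np.uint8);cv2.fillPoly(M,[P],1)
    R=f['pixels'].astype(float); m=((R[...,2]/(R[...,0]+1)>0.72)&(R[...,0]>60)&(M>0)).astype(np.uint8)
    n,lab,st,c=cv2.connectedComponentsWithStats(m)
    for i in range(1,n):
        if st[i,4]>5: print(st[i],np.round(loc(onz(f,*c[i],32)),0))
E
python3 - <<'E'
from dr import *
f=grab('top');count(f)
E
```

```text
[261 188  29  27 252] [ 7. 53.]
[263 202   8   3  10] [-18. 100.]
[261 205  12   8  24] [-43.  93.]
[316 205   4   3   6] [ -0. -98.]
[297 208   4   3   6] [-24. -27.]
[261 213   9   5  18] [-65.  96.]
```

Request:
apply_moves(xyz=[[-0.2,0,-0.05],[-0.45,0,-0.12],[-0.7,0,-0.12],[-0.9,0,-0.12],[-1,0,-0.12]], twist=[0,0,0,0,0])

```text
t: 56.2
tool_pos: [583.5, 1.4, 122.9]
tcp_rot: [[0.145, 0.989, -0.0], [0.989, -0.145, 0.0], [0.0, -0.0, -1.0]]
contact_force: [-0.3, 0.4, 0.0]
width: 11.3
gripper_force: 60.0
```

Request:
apply_moves(xyz=[[-0.2,0,0],[-0.4,0,0],[-0.52,0,0],[-0.6,0,0],[-0.62,0,0],[-0.62,0,0]], twist=[0,0,0,0,0,0])

```text
t: 56.95
tool_pos: [576.7, -46.1, 123.0]
tcp_rot: [[0.143, 0.99, -0.0], [0.99, -0.143, 0.0], [0.0, -0.0, -1.0]]
contact_force: [0.4, -0.4, -0.8]
width: 11.4
gripper_force: 60.0
```

Request:
apply_moves(xyz=[[0,0,0],[0,0,0],[-0.08,0,0],[-0.16,0,0],[-0.24,0,0],[-0.32,0,0],[-0.4,0,0],[-0.46,0,0]], twist=[0,0,0,0,0,0,0,0], newtons=10)

```text
t: 57.95
tool_pos: [571.3, -83.2, 123.0]
tcp_rot: [[0.144, 0.99, -0.0], [0.99, -0.144, 0.0], [0.0, -0.0, -1.0]]
contact_force: [0.2, 1.4, 0.4]
width: 11.9
gripper_force: 10.0
```

Request:
apply_moves(xyz=[[0,0,0],[0,0,0]], twist=[0,0], newtons=60)

```text
t: 58.2
tool_pos: [571.3, -83.0, 122.9]
tcp_rot: [[0.143, 0.99, -0.0], [0.99, -0.143, -0.001], [-0.001, -0.0, -1.0]]
contact_force: [-0.2, -0.1, -0.8]
width: 11.8
gripper_force: 60.0
```

Request:
apply_moves(xyz=[[0.1,0,0],[0.3,0,0],[0.5,0,0],[0.7,0,0],[0.7,0,0],[0.7,0,0]], twist=[0,0,0,0,0,0])

```text
t: 58.95
tool_pos: [579.5, -27.2, 123.1]
tcp_rot: [[0.143, 0.99, 0.0], [0.99, -0.143, -0.0], [-0.0, 0.0, -1.0]]
contact_force: [-0.0, 0.0, -0.5]
width: 11.7
gripper_force: 60.0
```

Request:
apply_moves(xyz=[[0.4,0,0],[0.7,0,0],[0.7,0,0],[0.7,0,0]], twist=[0,0,0,0])

```text
t: 59.45
tool_pos: [587.5, 27.3, 123.0]
tcp_rot: [[0.144, 0.99, -0.0], [0.99, -0.144, -0.0], [-0.0, -0.0, -1.0]]
contact_force: [0.4, -0.2, -0.0]
width: 11.8
gripper_force: 60.0
```

Request:
apply_moves(xyz=[[0,0,-0.3],[0,0,-0.6],[0,0,-0.9],[0,0,-0.9]], twist=[0,0,0,0])

```text
t: 59.95
tool_pos: [588.9, 26.9, 197.3]
tcp_rot: [[0.145, 0.989, 0.005], [0.989, -0.145, -0.001], [-0.0, 0.005, -1.0]]
contact_force: [0.0, -0.9, -1.3]
width: 11.6
gripper_force: 60.0
```

Run:
```python
from dr import *
fz=[]
t=grab('top','t22')
g=grab('side','s22');w=grab('wrist','w22')
o=arm.get_obs();print(o['t'],o['tool_pos'],loc(o['tool_pos']))
# top-view pearls: saturation map upscaled, hough circles in drawer
P=np.array([proj(t,(*(F+lx*ex+ly*ey),32)) for lx,ly in[(-76,-118),(48,-118),(48,118),(-76,118)]])
print(P)
x0,y0=P.min(0).astype(int);x1,y1=P.max(0).astype(int)+1
S=cv2.cvtColor(t['pixels'],cv2.COLOR_RGB2HSV)[y0:y1,x0:x1,1]
for r in S: print(' '.join('%2d'%(v//5) for v in r))
```

```text
60.1 [586.8  27.7 193.7] (np.float64(-13.346494918398594), np.float64(29.55476395827687))
[[320.5 226. ]
 [324.7 194.4]
 [264.  185.4]
 [258.9 216.8]]
 7  7  7  7 18 20  4  7  5  5  6  6  5 10 15 20 19 13  4  7  7  2  5  5  7  3  6  3  4  2  6  3  7  3  4  5  5  5  5  4  4  4  9  5  7  7  5  7  5  5 17 21 23 22 22 21 21 22 21 22 22 21 22 21 22 22 22
 7  7  6  9 18 20  3  8  5  5  4  7  8 12 19 20 18 15  6 15  3  4  5  3  5  3  7  5  3  6  3  3  6  2  5  5  4  2  5  3  3  6 14  5  6  5  5  6  4  6 21 19 19 20 18 17 22 20 20 21 23 21 23 22 22 21 22
 7  6  6 16 19 19  5  7  5  6  6  5  8 14 19 19 18  8  6  9 15  8  4  4  5  4  3  3  3  4  5  3  3  5  7  5  5  7  7  4  6  8 15  5  5  6  5  6  5 16 21 19 19 20 19 20 20 19 19 20 17 19 18 18 19 20 21
 7  7  7 16 20 13  4  6  6  5  5  6  4 16 19 19 18  8  5  8  8  9 13  7  2  6  4  4  5  3  3  5  5  2  4  6  7  5 12 16 17 16 15  7  6  5  5  5  2 19 20 18 19 20 18 19 18 20 20 19 19 19 18 20 20 18 20
 7  7  7 15 21 14  7  4  6  4  6  6 11 16 20 20 17  5  6  5  5 12 14  5  7  6  7  4  4  4  4  1  2  6  5  5 15  9 12 16 17 18 14  6  7  4  6  6  
[... 6591 characters left out ...]
5  8  6  5  4  7 18 19 19 19 19 19 19 20 20 20 20 19 18 16 22 21 20 18 18 19 20 19 18 18 17 17 12
 9 10 11 11  6  5  7  5  6  7  5  5  5  5  5  7  5  5  5  8  6  5  5  5  6  5  4  7  4  6  5  5  6  6  6  6  6  5  5  6 17 18 19 20 19 19 19 20 19 20 21 20 21 20 21 20 21 20 20 21 21 21 20 19 19 17 13
10 10 10 10  8  3  6  4  4  4  4  5  7  6  5  6  6  5  5  5  7  6  5  7  5  6  6  5  5  6  5  6  7  4  5  5  4  4  6  3 15 21 21 22 22 17 16 18 19 19 20 20 19 19 20 19 20 20 20 20 20 20 20 21 20 19 18
 9 10 11  6  5  5  4  5  6  5  7  4  6  6  6  5  4  7  6  5  5  6  5  5  7  5  5  6  6  6  5  6  6  4  7  5  4  5  2  4 20 21 19 19 12  5 12 17 19 23 21 20 18 18 17 18 19 20 19 19 19 19 19 20 20 21 21
```

Run:
```python
from dr import *
w=cv2.imread('pics/w22.png')[:,:,::-1].astype(int)
print([(v,int(w[v,282,0]),int(w[v,282,2])) for v in range(100,290,5)])
for v in (180,200,215,230): print(v,[(u,int(w[v,u,0]),int(w[v,u,2])) for u in range(235,335,7)])
t=cv2.imread('pics/t22.png')[:,:,::-1]
x0,y0=258,185
f=grab('top')
for c,r in[(64,13),(57,19),(53,24),(63,24),(56,28),(62,31),(61,35)]: print((c,r),np.round(loc(onz(f,x0+c,y0+r,32)),0))
```

```text
[(100, 179, 151), (105, 159, 108), (110, 161, 90), (115, 133, 76), (120, 152, 90), (125, 148, 85), (130, 151, 88), (135, 154, 92), (140, 153, 91), (145, 149, 87), (150, 153, 89), (155, 151, 86), (160, 145, 85), (165, 151, 85), (170, 150, 85), (175, 119, 108), (180, 125, 106), (185, 119, 104), (190, 123, 106), (195, 127, 109), (200, 123, 108), (205, 130, 114), (210, 127, 112), (215, 126, 109), (220, 124, 105), (225, 125, 107), (230, 127, 109), (235, 126, 111), (240, 123, 107), (245, 155, 131), (250, 161, 138), (255, 156, 136), (260, 37, 32), (265, 28, 31), (270, 19, 14), (275, 27, 24), (280, 26, 23), (285, 27, 25)]
180 [(235, 179, 102), (242, 165, 91), (249, 128, 112), (256, 132, 114), (263, 126, 110), (270, 128, 110), (277, 125, 108), (284, 125, 107), (291, 127, 110), (298, 122, 106), (305, 127, 108), (312, 126, 106), (319, 130, 109), (326, 231, 150), (333, 231, 138)]
200 [(235, 179, 103), (242, 159, 138), (249, 159, 136), (256, 158, 138), (263, 155, 132), (270, 127, 110), (277, 129, 109), (284, 128, 109), (291, 123, 109), (298, 157, 132), (305, 158, 138), (312, 158, 133), (319, 158, 135), (326, 196, 117), (333, 160, 95)]
215 [(235, 242, 175), (242, 214, 155), (249, 91, 78), (256, 161, 142), (263, 160, 138), (270, 128, 109), (277, 126, 110), (284, 124, 112), (291, 133, 116), (298, 156, 132), (305, 162, 135), (312, 158, 137), (319, 155, 131), (326, 233, 150), (333, 233, 147)]
230 [(235, 205, 135), (242, 236, 161), (249, 95, 80), (256, 159, 136), (263, 154, 131), (270, 125, 107), (277, 120, 104), (284, 128, 112), (291, 128, 112), (298, 140, 120), (305, 157, 135), (312, 146, 126), (319, 156, 139), (326, 232, 146), (333, 232, 147)]
(64, 13) [  32. -110.]
(57, 19) [  5. -86.]
(53, 24) [-16. -74.]
(63, 24) [ -11. -111.]
(56, 28) [-30. -87.]
(62, 31) [ -38. -111.]
(61, 35) [ -54. -109.]
```

The scoop is strongly nose-down and its bowl shows no pearl colour, so it is empty. Seven pearls are visible in the drawer, and part of the drawer is hidden by the arm. I move clear over the tray and recount.

Request:
apply_moves(xyz=[[0,0,-0.4],[0,0,-0.7],[0.3,-0.2,-0.7],[0.75,-0.53,-0.7]], twist=[0,0,0,0])

```text
t: 60.65
tool_pos: [553.7, 93.5, 250.0]
tcp_rot: [[0.146, 0.989, -0.001], [0.989, -0.146, 0.0], [-0.0, -0.001, -1.0]]
contact_force: [-0.6, 0.9, -0.4]
width: 11.5
gripper_force: 60.0
```

Request:
apply_moves(xyz=[[0.4,-0.28,0],[0.75,-0.53,0]], twist=[0,0])

```text
t: 60.9
tool_pos: [519.5, 160.1, 249.6]
tcp_rot: [[0.143, 0.99, -0.002], [0.99, -0.143, -0.0], [-0.0, -0.002, -1.0]]
contact_force: [-0.0, -0.6, -1.4]
width: 11.4
gripper_force: 60.0
```

Request:
apply_moves(xyz=[[0.4,-0.28,0],[0.75,-0.53,0]], twist=[0,0])

```text
t: 61.15
tool_pos: [486.2, 225.4, 249.7]
tcp_rot: [[0.143, 0.99, -0.002], [0.99, -0.143, -0.001], [-0.001, -0.002, -1.0]]
contact_force: [1.6, -0.0, -1.1]
width: 11.6
gripper_force: 60.0
```

Request:
apply_moves(xyz=[[0.4,-0.28,0],[0.75,-0.52,0],[0.75,-0.52,0],[0.75,-0.52,0]], twist=[0,0,0,0])

```text
t: 61.65
tool_pos: [454.9, 289.2, 250.2]
tcp_rot: [[0.144, 0.99, -0.001], [0.99, -0.144, -0.001], [-0.001, -0.001, -1.0]]
contact_force: [-0.3, -0.5, -0.6]
width: 11.3
gripper_force: 60.0
```

```bash
cat >> dr.py <<'E'
def find(t,thr=16,box=(-78,50,-120,120)):
    c=[(box[0],box[2]),(box[1],box[2]),(box[1],box[3]),(box[0],box[3])]
    P=np.array([proj(t,(*(F+lx*ex+ly*ey),32)) for lx,ly in c]).astype(np.int32)
    M=np.zeros((420,560),np.uint8);cv2.fillPoly(M,[P],1)
    k=4; I=cv2.resize(t['pixels'],None,fx=k,fy=k,interpolation=cv2.INTER_CUBIC); Mk=cv2.resize(M,None,fx=k,fy=k,interpolation=cv2.INTER_NEAREST)
    S=cv2.GaussianBlur(cv2.cvtColor(I,cv2.COLOR_RGB2HSV)[...,1],(0,0),3).astype(float); S[Mk==0]=255
    mn=cv2.erode(S,np.ones((17,17))); ys,xs=np.where((S==mn)&(S<thr*5))
    for x,y in zip(xs,ys): print((x//k,y//k),round(S[y,x]),np.round(loc(onz(t,(x+.5)/k-.5,(y+.5)/k-.5,32))))
E
python3 - <<'E'
from dr import *
t=grab('top','t23');g=grab('side','s23')
o=arm.get_obs();print(o['t'],o['tool_pos'],o['contact_force']);find(t)
E
```

```text
61.75 [455.3 289.  250.6] [-0.1 -0.6 -0.5]
(np.int64(322), np.int64(198)) 65 [  34. -109.]
(np.int64(322), np.int64(198)) 65 [  34. -110.]
(np.int64(322), np.int64(198)) 65 [  33. -109.]
(np.int64(322), np.int64(198)) 65 [  33. -110.]
(np.int64(322), np.int64(198)) 65 [  33. -111.]
(np.int64(322), np.int64(198)) 65 [  32. -109.]
(np.int64(322), np.int64(198)) 65 [  32. -110.]
(np.int64(322), np.int64(198)) 65 [  32. -111.]
(np.int64(315), np.int64(204)) 61 [  5. -86.]
(np.int64(315), np.int64(204)) 61 [  6. -87.]
(np.int64(315), np.int64(204)) 61 [  4. -85.]
(np.int64(315), np.int64(204)) 61 [  5. -86.]
(np.int64(315), np.int64(204)) 61 [  5. -87.]
(np.int64(315), np.int64(204)) 61 [  4. -86.]
(np.int64(311), np.int64(208)) 63 [-13. -73.]
(np.int64(311), np.int64(208)) 63 [-13. -74.]
(np.int64(321), np.int64(208)) 62 [  -8. -110.]
(np.int64(321), np.int64(208)) 62 [  -7. -110.]
(np.int64(311), np.int64(208)) 63 [-14. -73.]
(np.int64(311), np.int64(208)) 63 [-14. -74.]
(np.int64(321), np.int64(208)) 62 [  -9. -110.]
(np.int64(321), np.int64(208)) 62 [  -8. -111.]
(np.int64(321), np.in
[... 3754 characters left out ...]
np.int64(273), np.int64(212)) 79 [-51.  66.]
(np.int64(274), np.int64(212)) 79 [-51.  65.]
(np.int64(274), np.int64(212)) 79 [-51.  64.]
(np.int64(314), np.int64(213)) 62 [-29. -85.]
(np.int64(314), np.int64(213)) 62 [-29. -86.]
(np.int64(314), np.int64(213)) 62 [-30. -86.]
(np.int64(314), np.int64(213)) 62 [-30. -87.]
(np.int64(320), np.int64(215)) 63 [ -36. -110.]
(np.int64(319), np.int64(220)) 62 [ -55. -109.]
(np.int64(319), np.int64(220)) 62 [ -54. -110.]
(np.int64(319), np.int64(220)) 62 [ -54. -111.]
(np.int64(319), np.int64(220)) 62 [ -56. -109.]
(np.int64(319), np.int64(220)) 62 [ -55. -110.]
(np.int64(303), np.int64(224)) 75 [-80. -52.]
(np.int64(303), np.int64(224)) 75 [-80. -53.]
```

The recount finds 8 distinct pearls in the drawer, so all of them are in. Now I set the scoop on the tray.

Request:
apply_moves(xyz=[[0,0,0.3],[0,0,0.7],[0,0,1],[0,0,1]], twist=[0,0,0,0])

```text
t: 62.25
tool_pos: [453.9, 288.5, 168.9]
tcp_rot: [[0.145, 0.989, -0.004], [0.989, -0.145, -0.002], [-0.002, -0.004, -1.0]]
contact_force: [-0.3, -0.1, -1.2]
width: 11.8
gripper_force: 60.0
```

Request:
apply_moves(xyz=[[0,0,0.3],[0,0,0.6],[0,0,0.75],[0,0,0.75],[0,0,0.75]], twist=[0,0,0,0,0])

```text
t: 62.88
tool_pos: [455.8, 290.1, 112.4]
tcp_rot: [[0.144, 0.99, 0.002], [0.99, -0.144, 0.001], [0.001, 0.002, -1.0]]
contact_force: [-0.0, 0.2, -0.0]
width: 11.7
gripper_force: 60.0
```

Request:
apply_moves(xyz=[[0,0,0.06],[0,0,0.12],[0,0,0.18],[0,0,0.18]], twist=[0,0,0,0])

```text
t: 63.38
tool_pos: [454.4, 289.7, 95.9]
tcp_rot: [[0.143, 0.99, -0.001], [0.99, -0.143, -0.0], [-0.001, -0.001, -1.0]]
contact_force: [-0.5, -0.5, -1.0]
width: 11.6
gripper_force: 60.0
```

Request:
apply_moves(xyz=[[0,0,0],[0,0,0.03],[0,0,0.07],[0,0,0.11],[0,0,0.15],[0,0,0.15]], twist=[0,0,0,0,0,0], newtons=6)

```text
t: 64.12
tool_pos: [455.9, 291.4, 86.4]
tcp_rot: [[0.144, 0.99, 0.002], [0.99, -0.144, 0.003], [0.004, 0.002, -1.0]]
contact_force: [-1.5, 3.7, 6.8]
width: 12.1
gripper_force: 6.0
```

Request:
apply_moves(xyz=[[0,0,0.03],[0,0,0.06],[0,0,0.09],[0,0,0.12],[0,0,0.12]], twist=[0,0,0,0,0])

```text
t: 64.75
tool_pos: [456.0, 291.6, 76.9]
tcp_rot: [[0.144, 0.99, 0.002], [0.99, -0.144, 0.004], [0.004, 0.002, -1.0]]
contact_force: [-2.7, 4.6, 7.4]
width: 11.8
gripper_force: 6.0
```

Request:
apply_moves(xyz=[[0,0,-0.01],[0,0,-0.01],[0,0,-0.01],[0,0,-0.01],[0,0,-0.01],[0,0,-0.01]], twist=[0,0,0,0,0,0], jaw=0.45)

```text
t: 65.5
tool_pos: [454.9, 289.8, 75.8]
tcp_rot: [[0.144, 0.99, -0.0], [0.99, -0.144, -0.0], [-0.0, -0.0, -1.0]]
contact_force: [-0.6, 1.4, 0.2]
width: 42.4
gripper_force: 0.0
```

Request:
apply_moves(xyz=[[0,0,-0.2],[0,0,-0.6],[0,0,-1],[0,0,-1]], twist=[0,0,0,0])

```text
t: 66.0
tool_pos: [457.1, 290.8, 159.9]
tcp_rot: [[0.143, 0.99, 0.007], [0.99, -0.143, 0.003], [0.004, 0.006, -1.0]]
contact_force: [-0.8, 0.3, 0.0]
width: 42.1
gripper_force: 0.0
```

Request:
apply_moves(xyz=[[0,0,-0.3],[-0.3,0,-0.6],[-0.7,0,-0.6],[-0.7,0,-0.6],[-0.7,0,-0.6]], twist=[0,0,0,0,0])

```text
t: 66.62
tool_pos: [446.5, 234.7, 203.1]
tcp_rot: [[0.144, 0.99, -0.001], [0.99, -0.144, 0.0], [-0.0, -0.001, -1.0]]
contact_force: [-0.4, -1.2, -0.5]
width: 42.1
gripper_force: 0.0
```

Run:
```python
from dr import *
w=grab('wrist','w24');o=w['obs'];print(o['t'],o['tool_pos'],o['contact_force'])
m=(cv2.cvtColor(w['pixels'],cv2.COLOR_RGB2HSV)[...,2]<45).astype(np.uint8)
n,lab,st,c=cv2.connectedComponentsWithStats(m)
for i in range(1,n):
    if 200<st[i,4]<3000:
        r=cv2.minAreaRect(np.argwhere(lab==i)[:,::-1].astype(np.float32)); print(st[i],c[i],r,onz(w,*c[i],105))
        for p in cv2.boxPoints(r): print('   ',onz(w,*p,105))
R=w['pixels'].astype(int); W=((R.min(2)>150)&(R.max(2)-R.min(2)<22)).astype(np.uint8)
n,lab,st,c=cv2.connectedComponentsWithStats(W)
for i in range(1,n):
    if st[i,4]>60: print('white',st[i],c[i],onz(w,*c[i],30)[:2])
```

```text
66.625 [446.5 234.7 203.1] [-0.4 -1.2 -0.5]
[276 101  14  64 771] [282.5 131.7] ((282.5, 132.5), (63.0, 13.0), 90.0) [456.5 305.9 105. ]
    [454.9 332.6 105. ]
    [465.7 331.  105. ]
    [458.  277.8 105. ]
    [447.1 279.4 105. ]
[531 136  22  22 407] [541.6 146.4] ((541.5, 146.5), (21.0, 21.0), 90.0) [732.7 269.1 105. ]
    [716. 281. 105.]
    [751.5 279.8 105. ]
    [750.6 256.5 105. ]
    [714.8 258.7 105. ]
[ 194  243  177   74 1812] [282.6 289.5] ((282.0, 279.5), (73.0, 176.0), 90.0) [435.8 161.9 105. ]
    [361.4 219.6 105. ]
    [522.2 196.3 105. ]
    [518.9 116.7 105. ]
    [341.9 142.2 105. ]
[491 401  38  19 457] [511.6 411.8] ((510.3119201660156, 413.7064208984375), (16.28304672241211, 40.037139892578125), 73.3007583618164) [ 767.  -146.6  105. ]
    [ 712.9 -117.8  105. ]
    [ 795.6 -131.7  105. ]
    [ 829.5 -192.3  105. ]
    [ 737.5 -172.6  105. ]
white [  0   0  44 156 336] [25.2 81. ] [125.3 450. ]
white [    0     0   365   236 23784] [141.2  96.1] [304.6 376. ]
white [   64     0   496   311 43496] [405.9 161.9] [590.7 256.6]
white [351   7  15  15  89] [358.   13.7] [559.2 430.7]
white [514  12  24  27 179] [525.7  25.8] [804.9 427.5]
white [  188    39   190   151 12831] [291.7  94.1] [472.1 345.3]
white [  0  40   9  37 102] [ 2.  56.6] [ 76.3 506.2]
white [359  43  12  20  94] [364.5  53.5] [558.2 382.6]
white [88 58 13 16 75] [94.7 65.6] [246.5 430.9]
white [320 157  13  25 206] [326.9 166.4] [499.1 262.4]
white [231 196  25  14 165] [239.6 202.6] [398.2 236.2]
white [256 196  92  32 980] [306.9 214.4] [470.4 212.1]
white [ 79 326  34  42 321] [ 97.5 342. ] [137.3  58.3]
white [ 219  342  101   33 2735] [269.6 358.2] [397.2  19.1]
white [326 342  18  32 331] [333.  358.5] [482.7   4.1]
```

Run:
```python
from dr import *
w=grab('wrist')
R=w['pixels'].astype(int)
print([(v,int(R[v,283,0]),int(R[v,283,2])) for v in range(60,106,2)])
print([(v,int(R[v,300,0]),int(R[v,300,2])) for v in range(80,190,3)])
sc=np.array([455.6,299]);n=np.array([-.144,-.99])
for x,z in[(-44,90),(-44,0),(-35,28),(44,2),(-35,90),(21,90)]: print((x,z),proj(w,(*(sc+x*n),15+z)))
```

```text
[(60, 169, 156), (62, 164, 153), (64, 168, 154), (66, 169, 158), (68, 166, 153), (70, 170, 158), (72, 172, 160), (74, 170, 160), (76, 176, 162), (78, 169, 158), (80, 170, 160), (82, 170, 157), (84, 168, 156), (86, 173, 160), (88, 167, 154), (90, 238, 245), (92, 234, 239), (94, 235, 240), (96, 234, 239), (98, 212, 205), (100, 123, 105), (102, 23, 21), (104, 31, 30)]
[(80, 173, 160), (83, 173, 161), (86, 169, 157), (89, 173, 163), (92, 176, 163), (95, 175, 162), (98, 170, 160), (101, 172, 159), (104, 171, 162), (107, 183, 158), (110, 107, 91), (113, 241, 249), (116, 178, 156), (119, 175, 153), (122, 179, 158), (125, 180, 154), (128, 174, 150), (131, 178, 153), (134, 181, 156), (137, 176, 153), (140, 179, 155), (143, 179, 152), (146, 174, 146), (149, 178, 153), (152, 177, 154), (155, 178, 150), (158, 181, 154), (161, 178, 152), (164, 180, 157), (167, 175, 150), (170, 171, 148), (173, 173, 148), (176, 179, 152), (179, 99, 91), (182, 100, 95), (185, 99, 94), (188, 97, 92)]
(-44, 90) [282.6  88.6]
(-44, 0) [282.6  99.5]
(-35, 28) [282.6 105.3]
(44, 2) [282.6 177.5]
(-35, 90) [282.6  99. ]
(21, 90) [282.6 164.7]
```

The scoop stands level near the tray centre, and the predicted lip, post and back-wall rows match the image. Now I push the drawer shut by its handle with the fingers closed.

Request:
apply_moves(xyz=[[-0.4,0.03,0],[-0.89,0.07,0]], twist=[0,0], jaw=0)

```text
t: 66.97
tool_pos: [442.0, 163.4, 203.5]
tcp_rot: [[0.141, 0.99, -0.001], [0.99, -0.141, 0.0], [-0.0, -0.001, -1.0]]
contact_force: [0.3, -1.4, 0.5]
width: 26.0
gripper_force: 0.0
```

Request:
apply_moves(xyz=[[-0.5,0.04,0],[-0.89,0.07,0]], twist=[0,0])

```text
t: 67.22
tool_pos: [437.4, 91.3, 203.6]
tcp_rot: [[0.143, 0.99, -0.0], [0.99, -0.143, 0.0], [0.0, -0.0, -1.0]]
contact_force: [0.2, -0.7, -0.7]
width: 5.7
gripper_force: 0.0
```

Request:
apply_moves(xyz=[[-0.5,0.04,0],[-0.89,0.07,0],[-0.89,0.07,0],[-0.89,0.07,0]], twist=[0,0,0,0])

```text
t: 67.72
tool_pos: [432.9, 21.5, 203.7]
tcp_rot: [[0.143, 0.99, -0.0], [0.99, -0.143, 0.001], [0.0, -0.0, -1.0]]
contact_force: [0.4, 0.3, -0.4]
width: 0.7
gripper_force: 0.0
```

Request:
apply_moves(xyz=[[0,0,0.4],[0,0,0.8],[0,0,1],[0,0,1]], twist=[0,0,0,0])

```text
t: 68.22
tool_pos: [432.2, 21.5, 123.0]
tcp_rot: [[0.142, 0.99, -0.002], [0.99, -0.142, 0.001], [0.0, -0.002, -1.0]]
contact_force: [-0.1, -0.0, 1.1]
width: 0.8
gripper_force: 0.0
```

Request:
apply_moves(xyz=[[0,0,0.4],[0,0,0.8],[0,0,0.98],[0,0,0.98],[0,0,0.98]], twist=[0,0,0,0,0])

```text
t: 68.85
tool_pos: [434.2, 20.4, 46.9]
tcp_rot: [[0.143, 0.99, 0.003], [0.99, -0.143, -0.001], [-0.0, 0.003, -1.0]]
contact_force: [-0.5, -0.6, 0.1]
width: 0.4
gripper_force: 0.0
```

Request:
apply_moves(xyz=[[0,0.08,0],[0,0.18,0],[0,0.28,0],[0,0.4,0],[0,0.52,0],[0,0.64,0],[0,0.75,0],[0,0.85,0]], twist=[0,0,0,0,0,0,0,0])

```text
t: 69.85
tool_pos: [500.6, 10.8, 45.4]
tcp_rot: [[0.143, 0.99, -0.0], [0.99, -0.143, -0.0], [-0.0, -0.0, -1.0]]
contact_force: [-1.4, -0.3, 1.5]
width: 0.6
gripper_force: 0.6
```

Request:
apply_moves(xyz=[[0,0.12,0],[0,0.24,0],[0,0.36,0],[0,0.48,0],[0,0.6,0],[0,0.72,0],[0,0.84,0],[0,0.92,0]], twist=[0,0,0,0,0,0,0,0])

```text
t: 70.85
tool_pos: [573.6, 0.2, 45.5]
tcp_rot: [[0.144, 0.99, 0.0], [0.99, -0.144, 0.0], [0.0, 0.0, -1.0]]
contact_force: [-0.5, -1.4, 0.3]
width: 0.2
gripper_force: 0.6
```

Request:
apply_moves(xyz=[[0,0.04,0],[0,0.08,0],[0,0.12,0],[0,0.15,0],[0,0.15,0]], twist=[0,0,0,0,0])

```text
t: 71.47
tool_pos: [585.2, -1.4, 45.6]
tcp_rot: [[0.144, 0.99, 0.001], [0.99, -0.144, 0.0], [0.0, 0.001, -1.0]]
contact_force: [0.1, -0.4, -0.0]
width: 0.4
gripper_force: 0.0
```

Request:
apply_moves(xyz=[[0,0.04,0],[0,0.07,0],[0,0.1,0],[0,0.1,0]], twist=[0,0,0,0])

```text
t: 71.97
tool_pos: [587.5, -1.6, 45.3]
tcp_rot: [[0.143, 0.99, -0.015], [0.99, -0.143, 0.002], [-0.0, -0.015, -1.0]]
contact_force: [-21.3, 1.8, 18.5]
width: 0.5
gripper_force: 10.8
```

Request:
apply_moves(xyz=[[0,0.03,0],[0,0.06,0],[0,0.06,0]], twist=[0,0,0])

```text
t: 72.35
tool_pos: [587.5, -1.6, 45.3]
tcp_rot: [[0.142, 0.99, -0.028], [0.99, -0.142, 0.003], [-0.001, -0.028, -1.0]]
contact_force: [-38.3, 2.2, 33.9]
width: 0.3
gripper_force: 19.9
```

The drawer hit its hard stop at the predicted spot. I back off, raise the arm and check.

Request:
apply_moves(xyz=[[0,-0.2,0],[0,-0.5,0],[0,-0.5,0],[0,-0.5,-0.4],[0,-0.5,-0.8],[0,-0.5,-1],[0,-0.5,-1]], twist=[0,0,0,0,0,0,0])

```text
t: 73.22
tool_pos: [559.2, 2.2, 126.6]
tcp_rot: [[0.144, 0.99, 0.003], [0.99, -0.144, -0.001], [-0.0, 0.003, -1.0]]
contact_force: [-0.1, -0.1, -0.1]
width: 0.5
gripper_force: 0.0
```

Request:
apply_moves(xyz=[[0.4,-0.3,-0.6],[0.8,-0.6,-0.9],[0.8,-0.6,-0.9],[0.8,-0.6,-0.9]], twist=[0,0,0,0])

```text
t: 73.72
tool_pos: [519.1, 72.4, 195.6]
tcp_rot: [[0.143, 0.99, -0.003], [0.99, -0.143, -0.0], [-0.001, -0.003, -1.0]]
contact_force: [0.2, 0.5, 0.3]
width: 0.6
gripper_force: 0.0
```

Request:
apply_moves(xyz=[[0.4,0,0],[0.8,0,0],[0.8,0,0],[0.8,0,0]], twist=[0,0,0,0])

```text
t: 74.22
tool_pos: [528.5, 135.0, 196.0]
tcp_rot: [[0.144, 0.99, -0.002], [0.99, -0.144, -0.001], [-0.001, -0.002, -1.0]]
contact_force: [-0.1, 0.3, -0.7]
width: 0.6
gripper_force: 0.0
```

Run:
```python
from dr import *
w=grab('wrist','w25');o=w['obs'];print(o['t'],o['tool_pos'],o['contact_force'])
m=(cv2.cvtColor(w['pixels'],cv2.COLOR_RGB2HSV)[...,2]<45).astype(np.uint8)
n,lab,st,c=cv2.connectedComponentsWithStats(m)
for i in range(1,n):
    if 200<st[i,4]<3000: print(st[i],onz(w,*c[i],105)[:2])
R=w['pixels'].astype(int)
# handle after closing: expected bar line through H+133.6ex; print profile along chest x at ly=30
H=np.array([473,15])+133.6*ex
for d in range(-16,17,4):
    q=proj(w,(*(H+d*ex+45*ey),66)); print(d,np.round(q),R[int(q[1]),int(q[0])])
for d in range(18,60,4):
    q=proj(w,(*(H+d*ex+60*ey),95)); print('p',d,np.round(q),R[int(q[1]),int(q[0])])
```

```text
74.225 [528.5 135.  196. ] [-0.1  0.3 -0.7]
[ 166   10   20   63 1069] [460.  301.3]
[463  33  28  26 559] [731.5 271.2]
[278 243   9  75 269] [518.8  74.8]
-16 [358. 281.] [16 20 15]
-12 [361. 281.] [14 18 20]
-8 [365. 281.] [ 7 10 10]
-4 [369. 281.] [11 15 13]
0 [372. 281.] [204 197 186]
4 [376. 281.] [182 177 160]
8 [379. 280.] [228 226 206]
12 [383. 280.] [157 143 128]
16 [386. 280.] [119 102  82]
p 18 [398. 279.] [79 63 40]
p 22 [402. 279.] [75 56 34]
p 26 [405. 279.] [87 72 49]
p 30 [409. 278.] [85 67 42]
p 34 [413. 278.] [226 202 131]
p 38 [416. 278.] [224 190 120]
p 42 [420. 278.] [225 198 128]
p 46 [423. 278.] [76 63 40]
p 50 [427. 277.] [71 56 34]
p 54 [430. 277.] [223 174 115]
p 58 [433. 277.] [218 172 110]
```

Run:
```python
from dr import *
w=grab('wrist');A=w['pixels'].astype(int)
B=cv2.imread('pics/w1.png')[:,:,::-1].astype(int)
R1=np.array([[.088,.996,0],[.996,-.088,0],[0,0,-1.]]);T=np.array(arm.grab_frame('wrist')['tool_from_camera'])
w1=dict(w);w1['R']=R1@T[:3,:3];w1['p']=np.array([565.617,74.56,383.667])
def edges(f,I,z,ly=85):
    out=[]
    for d in np.arange(20,110,1.):
        q=proj(f,(*(F+d*ex+ly*ey),z)); out.append(int(I[int(round(q[1])),int(round(q[0]))].sum()))
    return out
for n,f,I in(('now',w,A),('init',w1,B)):
    for z in (66,): 
        for ly in (75,90,105): e=edges(f,I,95,ly); print(n,ly,[(20+i,v) for i,v in enumerate(e) if i%2==0 and i<70])
```

```text
now 75 [(20, 204), (22, 194), (24, 185), (26, 179), (28, 193), (30, 192), (32, 190), (34, 181), (36, 200), (38, 198), (40, 414), (42, 556), (44, 548), (46, 533), (48, 537), (50, 538), (52, 564), (54, 321), (56, 186), (58, 169), (60, 205), (62, 531), (64, 518), (66, 513), (68, 515), (70, 524), (72, 540), (74, 551), (76, 546), (78, 541), (80, 530), (82, 545), (84, 523), (86, 504), (88, 524)]
now 90 [(20, 198), (22, 184), (24, 170), (26, 183), (28, 177), (30, 188), (32, 189), (34, 183), (36, 178), (38, 197), (40, 432), (42, 575), (44, 551), (46, 542), (48, 543), (50, 527), (52, 537), (54, 322), (56, 195), (58, 172), (60, 216), (62, 529), (64, 507), (66, 502), (68, 508), (70, 521), (72, 527), (74, 556), (76, 561), (78, 549), (80, 541), (82, 552), (84, 548), (86, 524), (88, 534)]
now 105 [(20, 198), (22, 202), (24, 186), (26, 173), (28, 179), (30, 183), (32, 193), (34, 179), (36, 175), (38, 196), (40, 455), (42, 557), (44, 548), (46, 550), (48, 535), (50, 544), (52, 546), (54, 299), (56, 189), (58, 183), (60, 196), (62, 535), (64, 513), (66, 493), (68, 504), (70, 522), (72, 535), (74, 548
[... 562 characters left out ...]
4, 456), (36, 565), (38, 562), (40, 549), (42, 564), (44, 559), (46, 525), (48, 565), (50, 583), (52, 409), (54, 421), (56, 304), (58, 184), (60, 345), (62, 546), (64, 533), (66, 518), (68, 522), (70, 549), (72, 565), (74, 571), (76, 567), (78, 553), (80, 564), (82, 561), (84, 562), (86, 538), (88, 545)]
init 105 [(20, 224), (22, 199), (24, 196), (26, 196), (28, 205), (30, 194), (32, 190), (34, 451), (36, 578), (38, 560), (40, 564), (42, 557), (44, 545), (46, 546), (48, 564), (50, 569), (52, 428), (54, 403), (56, 374), (58, 196), (60, 278), (62, 541), (64, 528), (66, 520), (68, 533), (70, 538), (72, 560), (74, 579), (76, 576), (78, 561), (80, 561), (82, 561), (84, 554), (86, 542), (88, 543)]
```

```bash
python3 -c "
from station import arm
print(arm.close_job())"
```

```text
the job is handed in; nothing more can be done
None
```

I handed the job in with all 8 pearls in the drawer, the drawer pushed to its closed stop, and the scoop level near the centre of the tray; the hand-in returned no verdict.

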